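# Restock the brick specimen lane first in, first out

### The job

Restock the specimen lane first in, first out: bring the old cream specimen forward against the blue front stop, and only then stand the two red specimens in the lane behind it, with the yellow backstop drawn back to make room. Finish by pushing the backstop up against the row so that no gaps are left, and let go. Set the specimens down without dropping them, and leave everything else on the bench where it is.

Things in the scene. Friction and masses are not known exactly. Their poses are not given: they have to be found in the camera images.
- lane: open-topped specimen lane fixed to the bench: plywood base 264 x 100 x 12 mm with two low aluminium rails. Origin on the bench under its middle; x along the lane, -x the front end (towards the robot), +x the rear. The rails stand 18 mm above the lane floor (the base's top, 12 mm above the bench), 60 mm apart inside, 84 mm over their outsides
- front_stop (a point): middle of the stopping face of the blue front stop, on the lane floor (12 mm above the bench, lane x = -122 mm); axes as the lane's. The stop stands 28 mm above the floor. A tight full row of three has its centres at lane x = -91, -29 and 33 mm and ends at 64 mm
- backstop (a joint): travel of the yellow backstop along the lane towards the front, m: 0 = drawn fully back (its front face at lane x = +104 mm), limit 0.11; the face lies at lane x = 0.104 minus this value, so a full tight row is closed at about 0.040. It starts part-way (0.07 to 0.09), slides with about 3 N of friction and stays where it is left
- backstop_grip (a point): middle of the upper, gripping part of the yellow backstop: an upright plate 14 mm thick along the lane, 40 mm wide across the lane in its upper part (50 mm in the lowest 32 mm), top 97 mm above the bench. This point lies 67 mm above the bench, 7 mm behind the front face; axes as the lane's
- old_c (a point): OLD stock: cream perforated clay brick specimen, a block 62 mm long (own x), 46 mm wide (own y), 85 mm tall (z), about 0.45 kg, two dark round marks on its top; the point is its centre, 42.5 mm above its underside. It stands in the lane, long side along the lane, between the front stop and the backstop, clear of both
- new1_c (a point): NEW stock: red perforated clay brick specimen, a block 62 mm long (own x), 46 mm wide (own y), 85 mm tall (z), about 0.45 kg, two dark round marks on its top; the point is its centre, 42.5 mm above its underside. Stands on the bench beside the lane, left or right; either red one may go first
- new2_c (a point): NEW stock, the other one: red perforated clay brick specimen, a block 62 mm long (own x), 46 mm wide (own y), 85 mm tall (z), about 0.45 kg, two dark round marks on its top; the point is its centre, 42.5 mm above its underside. Stands on the bench beside the lane, left or right
- grey_c (a point): not for this lane, leave alone: grey concrete block of the same shape and size as the specimens, standing on the bench among them; the point is its centre
- wedge: bystander: black steel wedge 112 mm long (x), 45 mm wide, up to 38 mm high (at +x), lying on the bench; origin under its middle
- gauge: bystander: yellow plastic trowel-shaped gauge, about 290 mm long (x), 75 mm wide, 24 mm high, lying at the right, pointing away from the robot; origin under it near the blade's root
- meter: bystander: chrome moisture meter 130 x 62 x 28 mm lying at the left; origin under its middle
Things that resemble listed ones, but are neither listed nor needed, are in the scene too. Leave any purple or turquoise look-alike of the part that bears new2_c alone.

How it is judged:
On the way, in this order (a step that is already met when the one before it is completed fails the run):
1. the old cream specimen stands at the front stop, with neither red specimen in the lane yet (x of old_c in the frame of lane between -0.1 and -0.081 m and y of old_c in the frame of lane between -0.014 and 0.014 m and z of old_c in the frame of lane between 0.0485 and 0.0605 m and angle between old_c's own z axis and vertical below 0.12 rad and (y of new1_c in the frame of lane above 0.05 m or y of new1_c in the frame of lane below -0.05 m) and (y of new2_c in the frame of lane above 0.05 m or y of new2_c in the frame of lane below -0.05 m)), for 0.2 s.
2. one red specimen stands in the lane behind the old one, which is still ahead of it at the front end (x of old_c in the frame of lane between -0.1 and -0.07 m and y of old_c in the frame of lane between -0.014 and 0.014 m and z of old_c in the frame of lane between 0.0485 and 0.0605 m and angle between old_c's own z axis and vertical below 0.12 rad and ((x of new1_c in the frame of lane between -0.05 and 0.09 m and y of new1_c in the frame of lane between -0.014 and 0.014 m and z of new1_c in the frame of lane between 0.0485 and 0.0605 m and angle between new1_c's own z axis and vertical below 0.12 rad) or (x of new2_c in the frame of lane between -0.05 and 0.09 m and y of new2_c in the frame of lane between -0.014 and 0.014 m and z of new2_c in the frame of lane between 0.0485 and 0.0605 m and angle between new2_c's own z axis and vertical below 0.12 rad))), for 0.2 s.
At the end, for the whole second after the job is handed in: The cream specimen stands upright on the lane floor within 10 mm of the front stop, both red specimens stand upright on the lane floor behind it, and the backstop is pushed up so that the gaps in the whole row add up to no more than 10 mm (backstop joint at least 0.030); all at rest (x of old_c in the frame of lane between -0.1 and -0.081 m and y of old_c in the frame of lane between -0.014 and 0.014 m and z of old_c in the frame of lane between 0.0485 and 0.0605 m and angle between each of old_c, new1_c, new2_c's own z axis and vertical below 0.12 rad and x of new1_c in the frame of lane between -0.05 and 0.09 m and y of new1_c in the frame of lane between -0.014 and 0.014 m and z of new1_c in the frame of lane between 0.0485 and 0.0605 m and x of new2_c in the frame of lane between -0.05 and 0.09 m and y of new2_c in the frame of lane between -0.014 and 0.014 m and z of new2_c in the frame of lane between 0.0485 and 0.0605 m and value of joint backstop between 0.03 and 0.046 m and linear speed of each of old, new1, new2 below 0.02 m/s); the robot touches nothing.
It fails at once if a bystander or the grey block is moved more than 30 mm (distance of any of grey_c, wedge, gauge, meter from where it was at the start of the episode above 0.03 m).
It fails at once if a specimen is dropped or slammed into the lane (more than 150 N) (contact force between any of old, new1, new2 and lane above 150 N).
It also fails if it takes over 64 s, if anything falls off the work surface, if the arm or the gripper's body presses on something with over 40 N, if the wrist force passes 120 N, or if a joint passes its speed limit or range.

### The arm

A 6-joint arm with a two-finger parallel gripper is mounted at the origin on the work surface. World frame = base frame: x ahead of the robot, y to its left, z up, the work surface at z = 0. Lengths are in m, angles in rad, forces in N, time in s.
With the tool pointing down it reaches from about 0.375 to 0.975 m from the base axis. Payload 3.8 kg.
Tool frame: the origin (TCP) lies midway between the tips of the shut fingers; the grasp point (between the pads) lies 19 mm behind it; z points along the fingers, y is the line along which they close (so a half turn about z gives the same grasp; the last joint's range is limited). The gripper opens to 85 mm and grips with 20 to 120 N. Pads are 22 mm wide; open, the fingers measure 114 mm over their backs; the gripper's body (76 mm by 85 mm) begins 54 mm behind the grasp point. The pads swing forward as they close: fully open they stand 13 mm farther back than shut.
Start: joints at [-1.363, 0.264, 1.604, -0, 1.274, -0.037], TCP at [0.164, -0.655, 0.231] pointing down, gripper open.
Joint ranges: [-2.63, 2.63], [-0.94, 2.18], [0.31, 2.57], [-1.31, 4.45], [0, 2.66], [-2.55, 2.55]. Speed limits (rad/s): [2.57, 2.57, 3.14, 3.14, 3.14, 3.14].

### API

Orientations are given as a rotation vector (axis times angle).
In Python, from workcell import bot, imaging gives the robot as it stands.
- The arm moves only by the tool step_arm, never from a script. Its argument "series" is a list of rows, each an object of numbers: "grip": the closure, from -1 (fully open) to 1 (shut); "x", "y", "z": the shift along the tool's x, y, z normalised to -1 to 1, where 1 is 500 mm; "ax", "ay", "az": the turn, a rotation vector about the tool's x, y, z normalised to -1 to 1, where 1 is 30 degrees. A call has 1 to 12 rows; each row is the pose to reach, as a shift and turn from the pose commanded when the call began, along the tool's axes at that moment; what a row does not reach only later rows make up. A row lasts 1/10 s, in which the tool goes at most 50 mm and 8.59 degrees, less where a joint would pass 70% of its speed; a pose out of reach is approached as far as the arm can. A call with a number of a shift or a turn outside -1 to 1 is refused whole. A call with a gripper value outside its range is refused whole. The fingers move at their own pace and stop on an object; "force" is the grip in N (left out, the last holds). Time passes only in rows, so rows that repeat a pose let the fingers close. It gives the time, the measured TCP pose, the force, the opening and the grip force at its end, in the units of the state.
- bot.read_state(): the state, without advancing time (a new reading comes with each control period).
- imaging.read_camera(name): name is "scene" or "top" or "wrist"; returns a dict with "img" (384x512x3 uint8, red, green, blue), "fx", "fy", "cx", "cy" (pixels), "k1" (the pictures are not rectified: a ray, as slopes to the right and down, at radius r is drawn at 1 + k1 r^2 times it, then the intrinsics apply), "R" (3x3) and "t" (3): a world point X has camera coordinates R X + t. Camera axes: x right, y down, z forward; pixel columns grow to the right and rows downward; lengths in m; the calibration is good to about 2 mm. A picture is of the moment at which its call begins. There is no depth.
- bot.finish_job(): hands the job in; it is judged then, once.
The state is a dict: "time": time; "q": joint angles; "joint_vel": joint speeds; "joint_torque": joint torques, N m; "tool_pos": TCP position; "tcp_rot": TCP orientation; "wrist_force": force on the tool from outside, world axes, zero at the start; "torque": the same for the moment, N m; "width": opening from 0.0 (shut) to 1.0 (fully open); "grip_force": force on a finger pad.
Only numpy, scipy, OpenCV 4.12 (cv2) and the standard library are available. Lean on these libraries where they do the work, as an engineer would, in place of code of your own. Each camera call takes 0.05 s, during which the arm holds its last target. There are 200 camera calls.

## Working session

There is one attempt and no reset: what is moved stays moved. The work goes in short steps, Python scripts to look and compute and a tool call to move; the robot and the scene stay as the last step left them, time stands still between calls to the robot, and variables do not carry over. Pictures are saved under pics/ and viewed, at most 10 in all, crops included, and the job is handed in when it is done.

Besides the shell and the picture viewer there is one more tool, called after "Request:" as name([rows], argument=value, ...), one row to a line, values as JSON. step_arm: Moves the arm, as the interface text tells. Scaled input: -1 to 1 covers 500 mm each way for a shift and 30 degrees each way for a turn. Its arguments: {"type":"object","properties":{"series":{"type":"array","items":{"type":"object","properties":{"grip":{"type":"number"},"x":{"type":"number","minimum":-1,"maximum":1},"y":{"type":"number","minimum":-1,"maximum":1},"z":{"type":"number","minimum":-1,"maximum":1},"ax":{"type":"number","minimum":-1,"maximum":1},"ay":{"type":"number","minimum":-1,"maximum":1},"az":{"type":"number","minimum":-1,"maximum":1}}}},"force":{"type":"number"}},"required":["series"]}

```bash
mkdir -p pics; python3 - <<'E'
from workcell import bot, imaging
import cv2,numpy as np
s=bot.read_state(); print(s)
for n in("scene","top"):
    c=imaging.read_camera(n); cv2.imwrite(f"pics/{n}0.png",c["img"][:,:,::-1]); np.save(f"{n}0.npy",c,allow_pickle=True)
    print(n,c["fx"],c["fy"],c["cx"],c["cy"],c["k1"],c["R"],c["t"])
E
```

```text
{'time': 0.0, 'q': array([-1.36292884e+00,  2.64766932e-01,  1.60537629e+00,  2.27385546e-05,
        1.27369822e+00, -3.68806380e-02]), 'joint_vel': array([ 0.00218675, -0.00028382, -0.00052378, -0.00101083,  0.00053657,
       -0.00035239]), 'joint_torque': array([ 1.27203948e-03, -5.15112126e+01, -3.67313719e+01,  1.60415138e-04,
        1.28136249e-02,  5.27927781e-07]), 'tool_pos': array([ 0.16342774, -0.65416313,  0.22995151]), 'tcp_rot': array([-3.11587429e+00, -3.83206486e-01,  2.67420094e-04]), 'wrist_force': array([ 0.25790092, -0.11639316,  0.61209743]), 'torque': array([-0.03675897,  0.01789165,  0.02505585]), 'grip_force': 0.0, 'width': 0.9959863858176351}
scene 447.9239000429921 447.9239000429921 258.80519150921737 190.97465762211772 -0.06834335435696452 [[ 0.85323451  0.5215217   0.00244676]
 [ 0.40037938 -0.6520191  -0.64386913]
 [-0.33419639  0.55035099 -0.76513173]] [-0.44379163 -0.15566321  1.62942139]
top 430.60952701025656 430.60952701025656 253.43220707312466 195.03483634264575 -0.13963301067022074 [[ 2.62640258e-03 -9.99747768e-01 -2.23047820e-02]
 [-9.95584964e-01 -5.21339306e-04 -9.38632403e-02]
 [ 9.38279366e-02  2.24528282e-02 -9.95335214e-01]] [0.00747748 0.5310993  1.20245019]
```

View pics/top0.png

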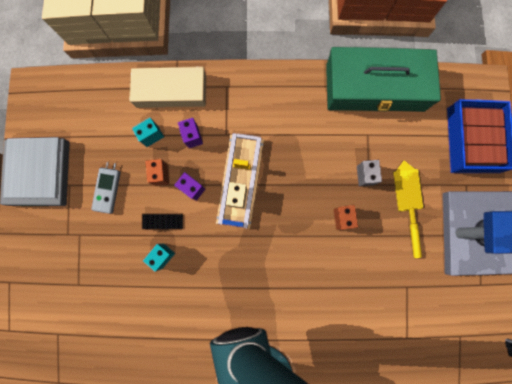

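View pics/scene0.png

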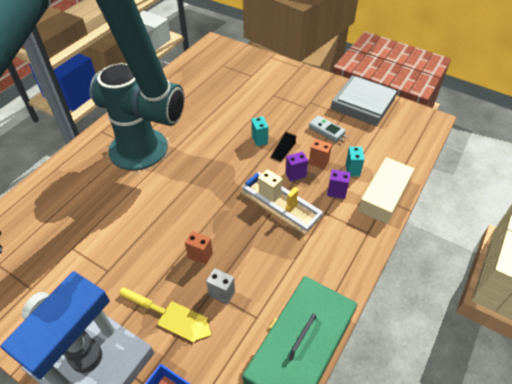

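Top view: the lane runs from (233,223), the blue stop, to (247,137). The cream block is at (236,194) and the backstop at (242,163). The reds are at (155,171) and (346,217), grey is at (370,172), and the purple and turquoise look-alikes are on the left. The scene view agrees: exactly two blocks are red.

```bash
cat > h.py <<'E'
import cv2,numpy as np
from scipy.spatial.transform import Rotation as Rn
def rays(c,uv):
    K=np.array([[c["fx"],0,c["cx"]],[0,c["fy"],c["cy"]],[0,0,1]])
    p=cv2.undistortPoints(np.float64(uv).reshape(-1,1,2),K,np.array([c["k1"],0,0,0.])).reshape(-1,2)
    R=np.array(c["R"]);return -R.T@np.array(c["t"]),np.c_[p,np.ones(len(p))]@R
def plane(c,uv,z):
    o,d=rays(c,uv);return o+d*((z-o[2])/d[:,2])[:,None]
def blobs(m,amin,amax=1e9):
    n,l,st,ce=cv2.connectedComponentsWithStats(m.astype(np.uint8))
    return [(ce[i],st[i]) for i in range(1,n) if amin<=st[i][4]<=amax]
def marks(c,box):
    "two dark marks in box u0,v0,u1,v1: weighted centroids"
    u0,v0,u1,v1=box;g=c["img"][v0:v1,u0:u1].max(2).astype(float)
    return [(np.array(b[0])+[u0,v0],b[1][4]) for b in blobs(g<75,2)]
E
python3 - <<'E'
from h import *
c=np.load("top0.npy",allow_pickle=True).item()
for n,(u,v),z in(("old",(236,194),.097),("redL",(155,171),.085),("redR",(346,217),.085),("grey",(370,172),.085)):
    m=marks(c,(u-13,v-15,u+14,v+16)); print(n)
    for p,a in m: print("  ",p.round(1),a,plane(c,p,z)[0].round(4))
hsv=cv2.cvtColor(c["img"],cv2.COLOR_RGB2HSV);H,S,V=cv2.split(hsv)
bx=np.zeros(H.shape,bool);bx[125:235,210:270]=1
for n,m in(("blue",(H>100)&(H<130)&(S>120)&bx),("yel",(H>20)&(H<32)&(S>170)&bx)):
    for ce,st in blobs(m,10): print(n,ce.round(1),st)
rail=((S<45)&(V>150)&bx).astype(np.uint8)
pts=cv2.findNonZero(rail);r=cv2.minAreaRect(pts);b=cv2.boxPoints(r);print(r,b.round(1));print(plane(c,b,.03).round(4))
cv2.imwrite("pics/crop.png",cv2.resize(c["img"][120:240,130:390,::-1],None,fx=3,fy=3,interpolation=cv2.INTER_CUBIC))
E
```

```text
old
   [236.3 187.9] 9 [0.5436 0.0528 0.097 ]
   [234.3 200.1] 9 [0.5106 0.0579 0.097 ]
redL
   [153. 164.] 9 [0.6116 0.2852 0.085 ]
   [165.2 174.1] 124 [0.5831 0.25   0.085 ]
   [154. 176.] 9 [0.578  0.2814 0.085 ]
redR
   [346.8 210.5] 13 [ 0.4836 -0.2461  0.085 ]
   [348.7 222.9] 13 [ 0.4499 -0.2506  0.085 ]
grey
   [371.4 164.6] 15 [ 0.6095 -0.3166  0.085 ]
   [372.6 176.8] 14 [ 0.5757 -0.3191  0.085 ]
   [373.9 184.9] 71 [ 0.5535 -0.322   0.085 ]
blue [232.1 222.6] [223 220  20   6  72]
yel [240.8 163.2] [233 159  17  10 118]
((238.95945739746094, 179.74325561523438), (31.071409225463867, 92.22782897949219), 9.462323188781738) [[216.1 222.7]
 [231.2 131.7]
 [261.9 136.8]
 [246.7 227.8]]
[[ 0.4519  0.1139  0.03  ]
 [ 0.7146  0.073   0.03  ]
 [ 0.6992 -0.0157  0.03  ]
 [ 0.4378  0.027   0.03  ]]
```

View pics/crop.png

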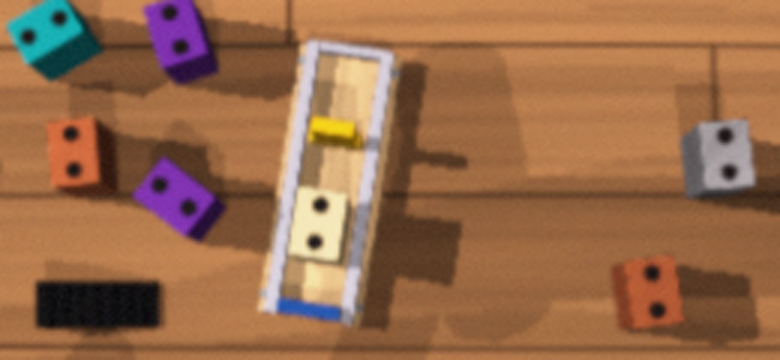

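Two blocks fit the reds: (155,171) and (346,217). Both have red sides and two marks, and the crop shows no other red block; the purple and turquoise ones are look-alikes and one is grey. Next I go above the lane.

```bash
cat >> h.py <<'E'
LANE=np.array([.5759,.0496]);LYAW=-8.9
def lane2w(x,y=0):
    a=np.radians(LYAW);return LANE+[x*np.cos(a)-y*np.sin(a),x*np.sin(a)+y*np.cos(a)]
def w2lane(p):
    a=np.radians(LYAW);d=np.array(p)[:2]-LANE;return np.array([d[0]*np.cos(a)+d[1]*np.sin(a),-d[0]*np.sin(a)+d[1]*np.cos(a)])
def go(s,*targets):
    "targets (x,y,z,yaw deg): normalised rows, all from the present pose"
    R0=Rn.from_rotvec(s["tcp_rot"]);p0=s["tool_pos"]
    for x,y,z,w in targets:
        w=np.radians(w);Rt=Rn.from_matrix(np.array([[np.cos(w),np.sin(w),0],[np.sin(w),-np.cos(w),0],[0,0,-1]]))
        d=R0.inv().apply(np.array([x,y,z])-p0)/.5;a=np.degrees((R0.inv()*Rt).as_rotvec())/30
        n=max(np.linalg.norm(d)*.5/.05,np.linalg.norm(a)*30/8.59)
        print("shift",d.round(4),"turn",a.round(4),"rows>=",n.round(1))
E
python3 - <<'E'
from h import *;from workcell import bot
s=bot.read_state();p=lane2w(-.04);print(p)
go(s,(.35,-.3,.28,0),(p[0],p[1],.28,LYAW))
E
```

```text
[0.53638161 0.05578842]
shift [ 0.5337 -0.5971 -0.0986] turn [-4.000e-03  3.000e-04  4.676e-01] rows>= 8.1
shift [ 1.0678 -1.197  -0.0973] turn [-4.000e-03  6.000e-04  7.643e-01] rows>= 16.1
```

Request:
step_arm([
  {"x": 0.0668,"y": -0.0746,"z": -0.0985,"az": 0.2},
  {"x": 0.9,"y": -1,"z": -0.0985,"az": 0.764},
  {"x": 0.9,"y": -1,"z": -0.0985,"az": 0.764},
  {"x": 0.9,"y": -1,"z": -0.0985,"az": 0.764},
  {"x": 0.9,"y": -1,"z": -0.0985,"az": 0.764},
  {"x": 0.9,"y": -1,"z": -0.0985,"az": 0.764},
  {"x": 0.9,"y": -1,"z": -0.0985,"az": 0.764},
  {"x": 0.9,"y": -1,"z": -0.0985,"az": 0.764},
  {"x": 0.9,"y": -1,"z": -0.0985,"az": 0.764},
  {"x": 0.9,"y": -1,"z": -0.0985,"az": 0.764},
  {"x": 0.9,"y": -1,"z": -0.0985,"az": 0.764},
  {"x": 0.9,"y": -1,"z": -0.0985,"az": 0.764},
])

```text
validation failed for argument at $.se...
```

```bash
python3 - <<'E'
from h import *;from workcell import bot
s=bot.read_state();print(s["tool_pos"],s["q"]);p=lane2w(-.04)
go(s,(p[0],p[1],.28,LYAW))
E
```

```text
[ 0.16346299 -0.65420699  0.23005694] [-1.36288788e+00  2.64701781e-01  1.60526235e+00  1.62341527e-05
  1.27372406e+00 -3.69485693e-02]
shift [ 1.0678 -1.197  -0.0973] turn [-4.000e-03  6.000e-04  7.643e-01] rows>= 16.1
```

Request:
step_arm([
  {"x": 0.07,"y": -0.075,"z": -0.0985,"ax": 0.0,"ay": 0.0,"az": 0.2,"grip": -1.0},
  {"x": 0.88,"y": -0.99,"z": -0.0985,"ax": 0.0,"ay": 0.0,"az": 0.764,"grip": -1.0},
  {"x": 0.88,"y": -0.99,"z": -0.0985,"ax": 0.0,"ay": 0.0,"az": 0.764,"grip": -1.0},
  {"x": 0.88,"y": -0.99,"z": -0.0985,"ax": 0.0,"ay": 0.0,"az": 0.764,"grip": -1.0},
])

```text
time: 0.5
tool_pos: [0.2508, -0.4886, 0.2691]
tcp_rot: [-3.131, 0.25, -0.0]
wrist_force: [0.7, 0.9, 0.4]
width: 1.003
grip_force: 0.0
```

```bash
python3 - <<'E'
from h import *;from workcell import bot
s=bot.read_state();p=lane2w(-.04)
go(s,(p[0],p[1],.28,LYAW))
E
```

```text
shift [ 0.3912 -1.1657 -0.0212] turn [-0.001  -0.     -0.0076] rows>= 12.3
```

Request:
step_arm([
  {"x": 0.336,"y": -0.999,"z": -0.02,"ax": 0.0,"ay": 0.0,"az": 0.0,"grip": -1.0},
  {"x": 0.336,"y": -0.999,"z": -0.02,"ax": 0.0,"ay": 0.0,"az": 0.0,"grip": -1.0},
  {"x": 0.336,"y": -0.999,"z": -0.02,"ax": 0.0,"ay": 0.0,"az": 0.0,"grip": -1.0},
  {"x": 0.336,"y": -0.999,"z": -0.02,"ax": 0.0,"ay": 0.0,"az": 0.0,"grip": -1.0},
  {"x": 0.336,"y": -0.999,"z": -0.02,"ax": 0.0,"ay": 0.0,"az": 0.0,"grip": -1.0},
  {"x": 0.336,"y": -0.999,"z": -0.02,"ax": 0.0,"ay": 0.0,"az": 0.0,"grip": -1.0},
  {"x": 0.336,"y": -0.999,"z": -0.02,"ax": 0.0,"ay": 0.0,"az": 0.0,"grip": -1.0},
  {"x": 0.336,"y": -0.999,"z": -0.02,"ax": 0.0,"ay": 0.0,"az": 0.0,"grip": -1.0},
  {"x": 0.336,"y": -0.999,"z": -0.02,"ax": 0.0,"ay": 0.0,"az": 0.0,"grip": -1.0},
  {"x": 0.336,"y": -0.999,"z": -0.02,"ax": 0.0,"ay": 0.0,"az": 0.0,"grip": -1.0},
  {"x": 0.336,"y": -0.999,"z": -0.02,"ax": 0.0,"ay": 0.0,"az": 0.0,"grip": -1.0},
  {"x": 0.336,"y": -0.999,"z": -0.02,"ax": 0.0,"ay": 0.0,"az": 0.0,"grip": -1.0},
])

```text
time: 1.7
tool_pos: [0.4944, -0.0197, 0.2789]
tcp_rot: [-3.132, 0.236, 0.001]
wrist_force: [-0.7, 0.8, -1.0]
width: 1.002
grip_force: 0.0
```

```bash
python3 - <<'E'
from h import *;from workcell import bot,imaging
s=bot.read_state();p=lane2w(-.04);print(s["time"],s["tool_pos"])
go(s,(p[0],p[1],.28,LYAW))
c=imaging.read_camera("wrist");np.save("w1.npy",c,allow_pickle=True);cv2.imwrite("pics/w1.png",c["img"][:,:,::-1])
print(-np.array(c["R"]).T@c["t"],c["R"],c["fx"])
E
```

```text
1.7 [ 0.49443662 -0.01971583  0.27894223]
shift [ 0.0603 -0.1619 -0.002 ] turn [-0.002   0.0012  0.0091] rows>= 1.7
[ 0.56578145 -0.03108574  0.42223839] [[-1.50506551e-01 -9.88609003e-01 -1.28589155e-04]
 [-9.45850785e-01  1.43959167e-01  2.90933069e-01]
 [-2.87600540e-01  4.39089589e-02 -9.56743400e-01]] 318.8899286771715
```

View pics/w1.png

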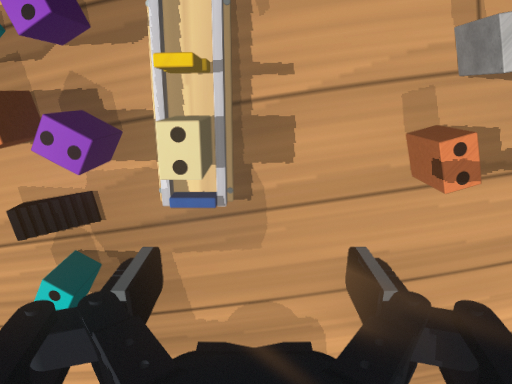

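Wrist view: cream marks are at (177,134) and (180,167), the blue stop at (193,201), the backstop top at (178,60) and the right red's marks at (460,149) and (463,178).

```bash
python3 - <<'E'
from h import *
c=np.load("w1.npy",allow_pickle=True).item()
for n,b,z in(("old",(160,120,205,180),.097),("redR",(442,138,478,190),.085)):
    for p,a in marks(c,b): q=plane(c,p,z)[0];print(n,p.round(1),a,q.round(4),w2lane(q).round(4))
hsv=cv2.cvtColor(c["img"],cv2.COLOR_RGB2HSV);H,S,V=cv2.split(hsv)
bx=np.zeros(H.shape,bool);bx[0:215,145:235]=1
m=(H>100)&(H<130)&(S>150)&(V>130)&bx
r=cv2.boxPoints(cv2.minAreaRect(cv2.findNonZero(m.astype(np.uint8))));print("blue",r.round(1));print(np.array([np.r_[p[:2],w2lane(p)] for p in plane(c,r,.04)]).round(4))
m=(H>20)&(H<32)&(S>200)&(V>200)&bx
for ce,st in blobs(m,20): print("yel",ce,st,w2lane(plane(c,ce,.097)[0]))
# rails: grey edges at rows
for v in (20,40,95,110,125,150,170,190):
    row=(S[v,145:235]<60)&(V[v,145:235]>110);u=np.flatnonzero(row)+145
    g=np.split(u,np.flatnonzero(np.diff(u)>2)+1)
    print(v,[(int(k[0]),int(k[-1]),w2lane(plane(c,(k[0],v),.03)[0]).round(4),w2lane(plane(c,(k[-1]+1,v),.03)[0]).round(4)) for k in g if len(k)>3])
E
```

```text
old [177.5 134.3] 152 [0.5407 0.0515 0.097 ] [-0.0351 -0.0036]
old [179.3 166.7] 143 [0.5074 0.0567 0.097 ] [-0.0688 -0.0036]
redR [459.7 148.8] 123 [ 0.4797 -0.2482  0.085 ] [-0.0489 -0.3091]
redR [462.5 177.7] 122 [ 0.4458 -0.2527  0.085 ] [-0.0817 -0.3188]Traceback (most recent call last):
  File "<stdin>", line 8, in <module>
cv2.error: OpenCV(4.12.0) /io/opencv/modules/imgproc/src/convhull.cpp:143: error: (-215:Assertion failed) total >= 0 && (depth == CV_32F || depth == CV_32S) in function 'convexHull'
```

```bash
python3 - <<'E'
from h import *
c=np.load("w1.npy",allow_pickle=True).item()
hsv=cv2.cvtColor(c["img"],cv2.COLOR_RGB2HSV);H,S,V=cv2.split(hsv)
print(hsv[201,193],hsv[60,178],hsv[150,215],hsv[190,166])
bx=np.zeros(H.shape,bool);bx[0:215,145:235]=1
m=(H>95)&(H<135)&(S>150)&bx
r=cv2.boxPoints(cv2.minAreaRect(cv2.findNonZero(m.astype(np.uint8))));print("blue",r.round(1));print(np.array([np.r_[p[:2],w2lane(p)] for p in plane(c,r,.04)]).round(4))
m=(H>20)&(H<32)&(S>200)&(V>200)&bx
for ce,st in blobs(m,20): print("yel",ce,st,w2lane(plane(c,ce,.097)[0]))
for v in (20,40,95,110,150,170,190):
    row=(S[v,145:235]<70)&(V[v,145:235]>110);u=np.flatnonzero(row)+145
    g=np.split(u,np.flatnonzero(np.diff(u)>2)+1)
    print(v,[(int(k[0]),int(k[-1]),w2lane(plane(c,(k[0],v),.03)[0]).round(4),w2lane(plane(c,(k[-1]+1,v),.03)[0]).round(4)) for k in g if len(k)>3])
E
```

```text
[110 142 154] [ 24 224 238] [ 14  48 133] [160   4 194]Traceback (most recent call last):
  File "<stdin>", line 7, in <module>
cv2.error: OpenCV(4.12.0) /io/opencv/modules/imgproc/src/convhull.cpp:143: error: (-215:Assertion failed) total >= 0 && (depth == CV_32F || depth == CV_32S) in function 'convexHull'
```

```bash
python3 - <<'E'
from h import *
c=np.load("w1.npy",allow_pickle=True).item()
hsv=cv2.cvtColor(c["img"],cv2.COLOR_RGB2HSV);H,S,V=cv2.split(hsv)
bx=np.zeros(H.shape,bool);bx[0:215,145:235]=1
m=(H>95)&(H<135)&(S>110)&(V>120)&bx
r=cv2.boxPoints(cv2.minAreaRect(cv2.findNonZero(m.astype(np.uint8))));print("blue",r.round(1));print(np.array([np.r_[p[:2],w2lane(p)] for p in plane(c,r,.04)]).round(4))
m=(H>20)&(H<32)&(S>200)&(V>200)&bx
for ce,st in blobs(m,20): print("yel",ce,st,w2lane(plane(c,ce,.097)[0]))
for v in (20,40,95,110,150,170,190):
    row=(S[v,145:235]<50)&(V[v,145:235]>150);u=np.flatnonzero(row)+145
    g=np.split(u,np.flatnonzero(np.diff(u)>2)+1)
    print(v,[(int(k[0]),int(k[-1]),w2lane(plane(c,(k[0],v),.03)[0]).round(4),w2lane(plane(c,(k[-1]+1,v),.03)[0]).round(4)) for k in g if len(k)>3])
E
```

```text
blue [[170. 198.]
 [214. 198.]
 [214. 206.]
 [170. 206.]]
[[ 0.4593  0.0927 -0.1218  0.0246]
 [ 0.4509  0.0373 -0.1216 -0.0315]
 [ 0.4404  0.0393 -0.1323 -0.0311]
 [ 0.4488  0.0952 -0.1326  0.0253]]
yel [172.56740443  59.18913481] [154  53  39  14 497] [ 0.03743175 -0.00264759]
20 [(149, 158, array([0.0882, 0.0389]), array([0.0879, 0.0272])), (212, 221, array([ 0.0869, -0.0335]), array([ 0.0868, -0.0448]))]
40 [(151, 159, array([0.0663, 0.0378]), array([0.0661, 0.0272])), (212, 221, array([ 0.0652, -0.033 ]), array([ 0.0652, -0.0445]))]
95 [(154, 162, array([0.0042, 0.0382]), array([0.0041, 0.0273])), (214, 222, array([ 0.0037, -0.0339]), array([ 0.0036, -0.0446]))]
110 [(155, 163, array([-0.0134,  0.0382]), array([-0.0135,  0.0272])), (214, 223, array([-0.0138, -0.0335]), array([-0.0138, -0.0455]))]
150 []
170 [(216, 224, array([-0.0877, -0.0339]), array([-0.0877, -0.0452]))]
190 [(159, 169, array([-0.1143,  0.0409]), array([-0.1142,  0.0265])), (217, 224, array([-0.114 , -0.0344]), array([-0.1139, -0.0447]))]
```

```bash
sed -i 's/^LANE=.*/LANE=np.array([.5754,.0462]);LYAW=-8.9/;' h.py; sed -i 's/;LYAW=-8.9;LYAW/;LYAW/' h.py; python3 - <<'E'
from h import *;from workcell import bot
s=bot.read_state();p=lane2w(-.052);print(p)
go(s,(p[0],p[1],.12,LYAW),(p[0],p[1],.05,LYAW))
E
```

```text
[0.52402609 0.05424494]
shift [ 0.0376 -0.1589  0.3175] turn [0.0006 0.0024 0.0071] rows>= 3.6
shift [ 0.0378 -0.1589  0.4575] turn [0.0006 0.0024 0.0071] rows>= 4.9
```

Request:
step_arm([
  {"x": 0.038,"y": -0.159,"z": 0.1,"ax": 0.0,"ay": 0.0,"az": 0.007,"grip": -1.0},
  {"x": 0.038,"y": -0.159,"z": 0.2,"ax": 0.0,"ay": 0.0,"az": 0.007,"grip": -1.0},
  {"x": 0.038,"y": -0.159,"z": 0.26,"ax": 0.0,"ay": 0.0,"az": 0.007,"grip": -1.0},
  {"x": 0.038,"y": -0.159,"z": 0.3,"ax": 0.0,"ay": 0.0,"az": 0.007,"grip": -1.0},
  {"x": 0.038,"y": -0.159,"z": 0.3175,"ax": 0.0,"ay": 0.0,"az": 0.007,"grip": -1.0},
  {"x": 0.038,"y": -0.159,"z": 0.35,"ax": 0.0,"ay": 0.0,"az": 0.007,"grip": -1.0},
  {"x": 0.038,"y": -0.159,"z": 0.39,"ax": 0.0,"ay": 0.0,"az": 0.007,"grip": -1.0},
  {"x": 0.038,"y": -0.159,"z": 0.43,"ax": 0.0,"ay": 0.0,"az": 0.007,"grip": -1.0},
  {"x": 0.038,"y": -0.159,"z": 0.455,"ax": 0.0,"ay": 0.0,"az": 0.007,"grip": -1.0},
  {"x": 0.038,"y": -0.159,"z": 0.458,"ax": 0.0,"ay": 0.0,"az": 0.007,"grip": -1.0},
  {"x": 0.038,"y": -0.159,"z": 0.458,"ax": 0.0,"ay": 0.0,"az": 0.007,"grip": -1.0},
])

```text
time: 2.85
tool_pos: [0.5251, 0.0522, 0.0511]
tcp_rot: [3.132, -0.25, 0.001]
wrist_force: [-0.8, -0.1, 0.2]
width: 1.002
grip_force: 0.0
```

Request:
step_arm([
  {"x": 0.0,"y": 0.0,"z": 0.0,"ax": 0.0,"ay": 0.0,"az": 0.0,"grip": 1.0},
  {"x": 0.0,"y": 0.0,"z": 0.0,"ax": 0.0,"ay": 0.0,"az": 0.0,"grip": 1.0},
  {"x": 0.0,"y": 0.0,"z": 0.0,"ax": 0.0,"ay": 0.0,"az": 0.0,"grip": 1.0},
  {"x": 0.0,"y": 0.0,"z": 0.0,"ax": 0.0,"ay": 0.0,"az": 0.0,"grip": 1.0},
  {"x": 0.0,"y": 0.0,"z": 0.0,"ax": 0.0,"ay": 0.0,"az": 0.0,"grip": 1.0},
  {"x": 0.0,"y": 0.0,"z": 0.0,"ax": 0.0,"ay": 0.0,"az": 0.0,"grip": 1.0},
  {"x": 0.0,"y": 0.0,"z": 0.0,"ax": 0.0,"ay": 0.0,"az": 0.0,"grip": 1.0},
  {"x": 0.0,"y": 0.0,"z": 0.0,"ax": 0.0,"ay": 0.0,"az": 0.0,"grip": 1.0},
], force=40)

```text
time: 3.65
tool_pos: [0.5256, 0.053, 0.0515]
tcp_rot: [-3.131, 0.249, -0.003]
wrist_force: [-0.4, 1.6, 6.6]
width: 0.533
grip_force: 42.1
```

```bash
python3 - <<'E'
from h import *;from workcell import bot
s=bot.read_state();print(w2lane(s["tool_pos"]),s["tool_pos"]);p=lane2w(-.0895)
go(s,(p[0],p[1],s["tool_pos"][2],LYAW))
E
```

```text
[-0.05022771 -0.00096693] [0.52562744 0.05301546 0.05152514]
shift [-0.0786 -0.0017 -0.0001] turn [-0.0009 -0.0035 -0.0065] rows>= 0.8
```

Request:
step_arm([
  {"x": -0.012,"y": 0.0,"z": 0.0,"ax": 0.0,"ay": 0.0,"az": 0.0,"grip": 1.0},
  {"x": -0.028,"y": 0.0,"z": 0.0,"ax": 0.0,"ay": 0.0,"az": 0.0,"grip": 1.0},
  {"x": -0.044,"y": 0.0,"z": 0.0,"ax": 0.0,"ay": 0.0,"az": 0.0,"grip": 1.0},
  {"x": -0.058,"y": 0.0,"z": 0.0,"ax": 0.0,"ay": 0.0,"az": 0.0,"grip": 1.0},
  {"x": -0.068,"y": 0.0,"z": 0.0,"ax": 0.0,"ay": 0.0,"az": 0.0,"grip": 1.0},
  {"x": -0.076,"y": 0.0,"z": 0.0,"ax": 0.0,"ay": 0.0,"az": 0.0,"grip": 1.0},
  {"x": -0.076,"y": 0.0,"z": 0.0,"ax": 0.0,"ay": 0.0,"az": 0.0,"grip": 1.0},
  {"x": -0.076,"y": 0.0,"z": 0.0,"ax": 0.0,"ay": 0.0,"az": 0.0,"grip": 1.0},
])

```text
time: 4.45
tool_pos: [0.4881, 0.0589, 0.0515]
tcp_rot: [-3.131, 0.249, -0.005]
wrist_force: [3.7, -0.1, 5.9]
width: 0.529
grip_force: 42.4
```

Request:
step_arm([
  {"x": 0.0,"y": 0.0,"z": 0.0,"ax": 0.0,"ay": 0.0,"az": 0.0,"grip": -1.0},
  {"x": 0.0,"y": 0.0,"z": 0.0,"ax": 0.0,"ay": 0.0,"az": 0.0,"grip": -1.0},
  {"x": 0.0,"y": 0.0,"z": 0.0,"ax": 0.0,"ay": 0.0,"az": 0.0,"grip": -1.0},
  {"x": 0.0,"y": 0.0,"z": 0.0,"ax": 0.0,"ay": 0.0,"az": 0.0,"grip": -1.0},
  {"x": 0.0,"y": 0.0,"z": 0.0,"ax": 0.0,"ay": 0.0,"az": 0.0,"grip": -1.0},
  {"x": 0.0,"y": 0.0,"z": 0.0,"ax": 0.0,"ay": 0.0,"az": 0.0,"grip": -1.0},
  {"x": 0.0,"y": 0.0,"z": -0.1,"ax": 0.0,"ay": 0.0,"az": 0.0,"grip": -1.0},
  {"x": 0.0,"y": 0.0,"z": -0.2,"ax": 0.0,"ay": 0.0,"az": 0.0,"grip": -1.0},
  {"x": 0.0,"y": 0.0,"z": -0.3,"ax": 0.0,"ay": 0.0,"az": 0.0,"grip": -1.0},
  {"x": 0.0,"y": 0.0,"z": -0.4,"ax": 0.0,"ay": 0.0,"az": 0.0,"grip": -1.0},
  {"x": 0.0,"y": 0.0,"z": -0.4,"ax": 0.0,"ay": 0.0,"az": 0.0,"grip": -1.0},
])

```text
time: 5.55
tool_pos: [0.4922, 0.0592, 0.2596]
tcp_rot: [-3.129, 0.249, -0.024]
wrist_force: [0.8, 0.3, 0.2]
width: 1.002
grip_force: 0.0
```

```bash
cat >> h.py <<'E'
def look(name):
    from workcell import imaging
    c=imaging.read_camera("wrist");np.save(name+".npy",c,allow_pickle=True);cv2.imwrite(f"pics/{name}.png",c["img"][:,:,::-1]);return c
def auto(c,xs=(-.15,.13),ys=(-.03,.03),z=.097):
    "dark marks projected to z inside a lane-frame window, with yellow too"
    for ce,st in blobs(c["img"].max(2)<75,40,600):
        if ce[1]>260: continue
        q=plane(c,ce,z)[0];l=w2lane(q)
        if xs[0]<l[0]<xs[1] and ys[0]<l[1]<ys[1]: print("mark",ce.round(1),st[4],q.round(4),"lane",l.round(4))
    H,S,V=cv2.split(cv2.cvtColor(c["img"],cv2.COLOR_RGB2HSV))
    for ce,st in blobs((H>20)&(H<32)&(S>200)&(V>200),100):
        l=w2lane(plane(c,ce,.097)[0])
        if abs(l[1])<.03 and abs(l[0])<.14: print("yellow",ce.round(1),"lane",l.round(4))
E
python3 - <<'E'
from h import *;from workcell import bot
s=bot.read_state();print(w2lane(s["tool_pos"]),s["tool_pos"])
c=look("w2");auto(c)
E
```

```text
[-8.42264822e-02 -7.13318362e-05] [0.49217658 0.05916024 0.2595514 ]
yellow [251.1  43.9] lane [0.0365 0.0019]
```

```bash
python3 - <<'E'
from h import *
c=np.load("w2.npy",allow_pickle=True).item()
for ce,st in blobs(c["img"].max(2)<75,20,20000): print(ce.round(1),st,w2lane(plane(c,ce,.097)[0]).round(4))
E
```

```text
[30.4  5.7] [  3   0  48  17 309] [0.0788 0.207 ]
[136.9   5.8] [127   0  18  15 117] [0.0715 0.1038]
[157.9 124.2] [127 103  49  52 431] [-0.0343  0.0914]
[105.5 128.8] [ 99 122  14  15 164] [-0.0378  0.1437]
[135.6 144.4] [129 138  14  14 160] [-0.0534  0.1151]
[ 98.3 214.4] [  49  189  100   53 3291] [-0.1259  0.1629]
[358.5 261.2] [348 248  28  31 300] [-0.1804 -0.1131]
```

View pics/w2.png

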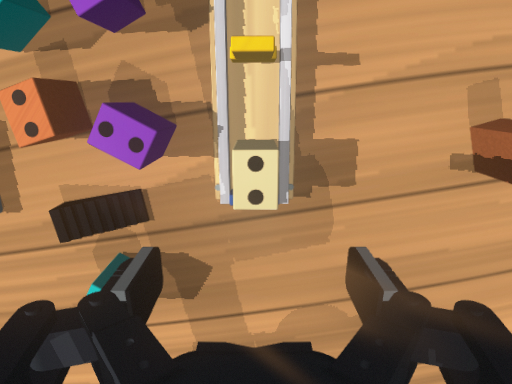

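The cream block is now at the front, with marks at (255,163) and (255,197). The backstop is at (252,45) and the left red's marks are at (19,97) and (31,129).

```bash
sed -i 's/max(2)<75,40,600/max(2)<T,40,600/; s/z=.097):/z=.097,T=100):/' h.py; python3 - <<'E'
from h import *;from workcell import bot
c=np.load("w2.npy",allow_pickle=True).item();auto(c)
for p in plane(c,[(255.5,163),(255.5,197)],.097): print(w2lane(p))
print(plane(c,[(19,97),(31,129)],.085))
s=bot.read_state();p=lane2w(.036);q=lane2w(.034)
go(s,(p[0],p[1],.15,LYAW),(p[0],p[1],.06,LYAW))
E
```

```text
mark [255.3 163.3] 176 [0.5032 0.0559 0.097 ] lane [-0.0729 -0.0016]
mark [255.4 196.7] 160 [0.4695 0.0612 0.097 ] lane [-0.107  -0.0016]
yellow [251.1  43.9] lane [0.0365 0.0019]
[-0.07260543 -0.0017947 ]
[-0.10729547 -0.00170033]
[[0.60860184 0.2831217  0.085     ]
 [0.5748518  0.28002693 0.085     ]]
shift [ 0.2422 -0.0014  0.2136] turn [-0.0044 -0.0185 -0.0069] rows>= 3.2
shift [ 0.2404 -0.001   0.3936] turn [-0.0044 -0.0185 -0.0069] rows>= 4.6
```

Request:
step_arm([
  {"x": 0.08,"y": 0.0,"z": 0.03,"ax": 0.0,"ay": -0.0185,"az": 0.0,"grip": -1.0},
  {"x": 0.16,"y": 0.0,"z": 0.1,"ax": 0.0,"ay": -0.0185,"az": 0.0,"grip": -1.0},
  {"x": 0.22,"y": 0.0,"z": 0.17,"ax": 0.0,"ay": -0.0185,"az": 0.0,"grip": -1.0},
  {"x": 0.24,"y": 0.0,"z": 0.22,"ax": 0.0,"ay": -0.0185,"az": 0.0,"grip": -1.0},
  {"x": 0.241,"y": 0.0,"z": 0.28,"ax": 0.0,"ay": -0.0185,"az": 0.0,"grip": -1.0},
  {"x": 0.241,"y": 0.0,"z": 0.34,"ax": 0.0,"ay": -0.0185,"az": 0.0,"grip": -1.0},
  {"x": 0.241,"y": 0.0,"z": 0.385,"ax": 0.0,"ay": -0.0185,"az": 0.0,"grip": -1.0},
  {"x": 0.241,"y": 0.0,"z": 0.393,"ax": 0.0,"ay": -0.0185,"az": 0.0,"grip": -1.0},
  {"x": 0.241,"y": 0.0,"z": 0.393,"ax": 0.0,"ay": -0.0185,"az": 0.0,"grip": -1.0},
])

```text
time: 6.5
tool_pos: [0.6042, 0.0397, 0.0517]
tcp_rot: [-3.131, 0.249, 0.022]
wrist_force: [-0.6, -0.5, -0.8]
width: 1.001
grip_force: 0.0
```

Request:
step_arm([
  {"x": 0.0,"y": 0.0,"z": 0.0,"ax": 0.0,"ay": 0.0,"az": 0.0,"grip": 1.0},
  {"x": 0.0,"y": 0.0,"z": 0.0,"ax": 0.0,"ay": 0.0,"az": 0.0,"grip": 1.0},
  {"x": 0.0,"y": 0.0,"z": 0.0,"ax": 0.0,"ay": 0.0,"az": 0.0,"grip": 1.0},
  {"x": 0.0,"y": 0.0,"z": 0.0,"ax": 0.0,"ay": 0.0,"az": 0.0,"grip": 1.0},
  {"x": 0.0,"y": 0.0,"z": 0.0,"ax": 0.0,"ay": 0.0,"az": 0.0,"grip": 1.0},
  {"x": 0.0,"y": 0.0,"z": 0.0,"ax": 0.0,"ay": 0.0,"az": 0.0,"grip": 1.0},
  {"x": 0.0,"y": 0.0,"z": 0.0,"ax": 0.0,"ay": 0.0,"az": 0.0,"grip": 1.0},
  {"x": 0.0,"y": 0.0,"z": 0.0,"ax": 0.0,"ay": 0.0,"az": 0.0,"grip": 1.0},
], force=40)

```text
time: 7.3
tool_pos: [0.6082, 0.0425, 0.0564]
tcp_rot: [-3.127, 0.25, 0.008]
wrist_force: [0.9, 9.3, 3.9]
width: 0.464
grip_force: 42.4
```

```bash
python3 - <<'E'
from h import *;from workcell import bot
s=bot.read_state();l=w2lane(s["tool_pos"]);print(l,s["tool_pos"]);p=lane2w(l[0]+.072)
go(s,(p[0],p[1],s["tool_pos"][2],LYAW))
E
```

```text
[0.03296504 0.00146565] [0.60819489 0.04254796 0.05639038]
shift [ 0.144   0.0023 -0.0008] turn [-0.0089  0.0105 -0.0078] rows>= 1.4
```

Request:
step_arm([
  {"x": 0.02,"y": 0.0,"z": 0.0,"ax": 0.0,"ay": 0.0,"az": 0.0,"grip": 1.0},
  {"x": 0.05,"y": 0.0,"z": 0.0,"ax": 0.0,"ay": 0.0,"az": 0.0,"grip": 1.0},
  {"x": 0.08,"y": 0.0,"z": 0.0,"ax": 0.0,"ay": 0.0,"az": 0.0,"grip": 1.0},
  {"x": 0.11,"y": 0.0,"z": 0.0,"ax": 0.0,"ay": 0.0,"az": 0.0,"grip": 1.0},
  {"x": 0.13,"y": 0.0,"z": 0.0,"ax": 0.0,"ay": 0.0,"az": 0.0,"grip": 1.0},
  {"x": 0.142,"y": 0.0,"z": 0.0,"ax": 0.0,"ay": 0.0,"az": 0.0,"grip": 1.0},
  {"x": 0.142,"y": 0.0,"z": 0.0,"ax": 0.0,"ay": 0.0,"az": 0.0,"grip": 1.0},
  {"x": 0.142,"y": 0.0,"z": 0.0,"ax": 0.0,"ay": 0.0,"az": 0.0,"grip": 1.0},
])

```text
time: 8.1
tool_pos: [0.6796, 0.0316, 0.0564]
tcp_rot: [-3.126, 0.249, 0.004]
wrist_force: [3.7, 9.4, 3.1]
width: 0.462
grip_force: 42.6
```

Request:
step_arm([
  {"x": 0.0,"y": 0.0,"z": 0.0,"ax": 0.0,"ay": 0.0,"az": 0.0,"grip": -1.0},
  {"x": 0.0,"y": 0.0,"z": 0.0,"ax": 0.0,"ay": 0.0,"az": 0.0,"grip": -1.0},
  {"x": 0.0,"y": 0.0,"z": 0.0,"ax": 0.0,"ay": 0.0,"az": 0.0,"grip": -1.0},
  {"x": 0.0,"y": 0.0,"z": 0.0,"ax": 0.0,"ay": 0.0,"az": 0.0,"grip": -1.0},
  {"x": 0.0,"y": 0.0,"z": 0.0,"ax": 0.0,"ay": 0.0,"az": 0.0,"grip": -1.0},
  {"x": 0.0,"y": 0.0,"z": 0.0,"ax": 0.0,"ay": 0.0,"az": 0.0,"grip": -1.0},
  {"x": 0.0,"y": 0.0,"z": -0.1,"ax": 0.0,"ay": 0.0,"az": 0.0,"grip": -1.0},
  {"x": 0.0,"y": 0.0,"z": -0.2,"ax": 0.0,"ay": 0.0,"az": 0.0,"grip": -1.0},
  {"x": 0.0,"y": 0.0,"z": -0.3,"ax": 0.0,"ay": 0.0,"az": 0.0,"grip": -1.0},
  {"x": 0.0,"y": 0.0,"z": -0.4,"ax": 0.0,"ay": 0.0,"az": 0.0,"grip": -1.0},
  {"x": 0.0,"y": 0.0,"z": -0.4,"ax": 0.0,"ay": 0.0,"az": 0.0,"grip": -1.0},
])

```text
time: 9.2
tool_pos: [0.6832, 0.0281, 0.2644]
tcp_rot: [-3.129, 0.249, -0.012]
wrist_force: [1.2, 0.1, 0.6]
width: 0.997
grip_force: 0.0
```

```bash
python3 - <<'E'
from h import *;from workcell import bot,imaging
s=bot.read_state();print(w2lane(s["tool_pos"]),s["tool_pos"])
c=look("w3");auto(c)
c=imaging.read_camera("top");auto(c,T=75)
H,S,V=cv2.split(cv2.cvtColor(c["img"],cv2.COLOR_RGB2HSV))
# left red: above it
go(s,(.50,.283,.26,5.5))
E
```

```text
[ 0.10928014 -0.00119647] [0.68317929 0.02811117 0.2643691 ]
yellow [250.  170.9] lane [0.1107 0.0025]
shift [-0.4425 -0.4453  0.0068] turn [-0.0035 -0.0145 -0.4871] rows>= 6.3
```

Request:
step_arm([
  {"x": -0.08,"y": -0.08,"z": 0.007,"ax": 0.0,"ay": -0.0145,"az": -0.08,"grip": -1.0},
  {"x": -0.15,"y": -0.15,"z": 0.007,"ax": 0.0,"ay": -0.0145,"az": -0.2,"grip": -1.0},
  {"x": -0.22,"y": -0.22,"z": 0.007,"ax": 0.0,"ay": -0.0145,"az": -0.35,"grip": -1.0},
  {"x": -0.29,"y": -0.29,"z": 0.007,"ax": 0.0,"ay": -0.0145,"az": -0.487,"grip": -1.0},
  {"x": -0.35,"y": -0.35,"z": 0.007,"ax": 0.0,"ay": -0.0145,"az": -0.487,"grip": -1.0},
  {"x": -0.4,"y": -0.41,"z": 0.007,"ax": 0.0,"ay": -0.0145,"az": -0.487,"grip": -1.0},
  {"x": -0.44,"y": -0.445,"z": 0.007,"ax": 0.0,"ay": -0.0145,"az": -0.487,"grip": -1.0},
  {"x": -0.44,"y": -0.445,"z": 0.007,"ax": 0.0,"ay": -0.0145,"az": -0.487,"grip": -1.0},
  {"x": -0.44,"y": -0.445,"z": 0.007,"ax": 0.0,"ay": -0.0145,"az": -0.487,"grip": -1.0},
])

```text
time: 10.2
tool_pos: [0.495, 0.2824, 0.2498]
tcp_rot: [-3.137, -0.153, 0.031]
wrist_force: [-0.6, 0.2, 0.0]
width: 1.0
grip_force: 0.0
```

```bash
python3 - <<'E'
from h import *;from workcell import bot,imaging
s=bot.read_state();print(s["tool_pos"],s["time"])
c=look("w4")
for ce,st in blobs(c["img"].max(2)<100,40,600):
    if ce[1]<260: print(ce.round(1),st[4],c["img"][max(int(ce[1])-14,0),int(ce[0])],plane(c,ce,.085)[0].round(4))
E
```

```text
[0.49495748 0.2823999  0.24978099] 10.2
[358.6   2.4] 152 [58 35 64] [0.654  0.2054 0.085 ]
[445.4  13. ] 59 [151 112  74] [0.6574 0.1237 0.085 ]
[265.3  45.4] 236 [226 134  80] [0.6087 0.2833 0.085 ]
[265.5  84.5] 210 [231 136  82] [0.5749 0.2796 0.085 ]
[320.8  99.6] 272 [112  81  56] [0.5668 0.2267 0.085 ]
[348.3 109.7] 214 [131  65 168] [0.5604 0.1993 0.085 ]
[395.5 112.7] 119 [169 124  82] [0.563  0.1531 0.085 ]
[122.1 125.8] 140 [194 206 204] [0.5249 0.4132 0.085 ]
[412.5 142.2] 175 [152 127  92] [0.537  0.1295 0.085 ]
[371.5 134.7] 205 [128  62 166] [0.5397 0.1723 0.085 ]
[478.  185.8] 145 [161 146 107] [0.5002 0.0455 0.085 ]
[463.9 216.3] 152 [238 225 168] [0.4651 0.051  0.085 ]
```

View pics/w4.png

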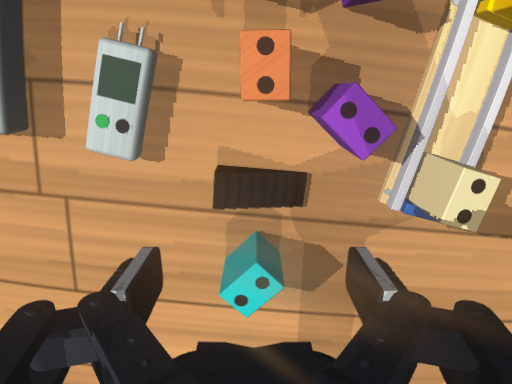

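The left red's marks are at (265,45) and (265,85), with the purple look-alike clear of the right finger. I descend with the gripper partly open.

```bash
python3 - <<'E'
from h import *;from workcell import bot
s=bot.read_state()
go(s,(.5918,.2815,.13,6.2),(.5918,.2815,.045,6.2))
E
```

```text
shift [0.1959 0.0198 0.2366] turn [-0.0036  0.0365 -0.0225] rows>= 3.1
shift [0.1992 0.0201 0.4066] turn [-0.0036  0.0365 -0.0225] rows>= 4.5
```

Request:
step_arm([
  {"x": 0.09,"y": 0.01,"z": 0.03,"ax": 0.0,"ay": 0.033,"az": -0.0225,"grip": -0.4},
  {"x": 0.15,"y": 0.02,"z": 0.1,"ax": 0.0,"ay": 0.033,"az": -0.0225,"grip": -0.4},
  {"x": 0.19,"y": 0.02,"z": 0.18,"ax": 0.0,"ay": 0.033,"az": -0.0225,"grip": -0.4},
  {"x": 0.196,"y": 0.02,"z": 0.236,"ax": 0.0,"ay": 0.033,"az": -0.0225,"grip": -0.4},
  {"x": 0.196,"y": 0.02,"z": 0.236,"ax": 0.0,"ay": 0.033,"az": -0.0225,"grip": -0.4},
  {"x": 0.196,"y": 0.02,"z": 0.236,"ax": 0.0,"ay": 0.033,"az": -0.0225,"grip": -0.4},
  {"x": 0.196,"y": 0.02,"z": 0.236,"ax": 0.0,"ay": 0.033,"az": -0.0225,"grip": -0.4},
])

```text
time: 10.95
tool_pos: [0.5939, 0.2823, 0.1344]
tcp_rot: [-3.133, -0.168, -0.005]
wrist_force: [0.2, 0.0, -0.2]
width: 0.699
grip_force: 0.0
```

```bash
python3 - <<'E'
from h import *;from workcell import bot
s=bot.read_state();print(s["tool_pos"],s["tcp_rot"],s["width"])
go(s,(.5918,.2815,.045,6.2))
E
```

```text
[0.59391605 0.28229493 0.13435923] [-3.13254196 -0.16794387 -0.00498165] 0.6988937369600859
shift [-0.005   0.0019  0.1787] turn [-0.0083 -0.0065 -0.0021] rows>= 1.8
```

Request:
step_arm([
  {"x": -0.004,"y": 0.002,"z": 0.06,"ax": 0.0,"ay": 0.0,"az": 0.0,"grip": -0.4},
  {"x": -0.004,"y": 0.002,"z": 0.12,"ax": 0.0,"ay": 0.0,"az": 0.0,"grip": -0.4},
  {"x": -0.004,"y": 0.002,"z": 0.165,"ax": 0.0,"ay": 0.0,"az": 0.0,"grip": -0.4},
  {"x": -0.004,"y": 0.002,"z": 0.178,"ax": 0.0,"ay": 0.0,"az": 0.0,"grip": -0.4},
  {"x": -0.004,"y": 0.002,"z": 0.178,"ax": 0.0,"ay": 0.0,"az": 0.0,"grip": -0.4},
  {"x": -0.004,"y": 0.002,"z": 0.178,"ax": 0.0,"ay": 0.0,"az": 0.0,"grip": 1.0},
  {"x": -0.004,"y": 0.002,"z": 0.178,"ax": 0.0,"ay": 0.0,"az": 0.0,"grip": 1.0},
  {"x": -0.004,"y": 0.002,"z": 0.178,"ax": 0.0,"ay": 0.0,"az": 0.0,"grip": 1.0},
  {"x": -0.004,"y": 0.002,"z": 0.178,"ax": 0.0,"ay": 0.0,"az": 0.0,"grip": 1.0},
  {"x": -0.004,"y": 0.002,"z": 0.178,"ax": 0.0,"ay": 0.0,"az": 0.0,"grip": 1.0},
  {"x": -0.004,"y": 0.002,"z": 0.178,"ax": 0.0,"ay": 0.0,"az": 0.0,"grip": 1.0},
], force=50)

```text
time: 12.05
tool_pos: [0.5925, 0.2822, 0.0459]
tcp_rot: [-3.132, -0.169, -0.007]
wrist_force: [-0.0, -0.3, 6.5]
width: 0.533
grip_force: 53.2
```

```bash
python3 - <<'E'
from h import *;from workcell import bot
s=bot.read_state();print(s["tool_pos"],s["tcp_rot"],s["width"])
z=s["tool_pos"][2]
E
```

```text
[0.59252018 0.28219244 0.04590794] [-3.13214263 -0.16926816 -0.00670122] 0.533385798000955
```

Request:
step_arm([
  {"x": 0.0,"y": 0.0,"z": -0.03,"ax": 0.0,"ay": 0.0,"az": 0.0,"grip": 1.0},
  {"x": 0.0,"y": 0.0,"z": -0.1,"ax": 0.0,"ay": 0.0,"az": 0.0,"grip": 1.0},
  {"x": 0.0,"y": 0.0,"z": -0.18,"ax": 0.0,"ay": 0.0,"az": 0.0,"grip": 1.0},
  {"x": 0.0,"y": 0.0,"z": -0.25,"ax": 0.0,"ay": 0.0,"az": 0.0,"grip": 1.0},
  {"x": 0.0,"y": 0.0,"z": -0.28,"ax": 0.0,"ay": 0.0,"az": 0.0,"grip": 1.0},
  {"x": 0.0,"y": 0.0,"z": -0.28,"ax": 0.0,"ay": 0.0,"az": 0.0,"grip": 1.0},
])

```text
time: 12.65
tool_pos: [0.5922, 0.2817, 0.1863]
tcp_rot: [-3.132, -0.169, -0.008]
wrist_force: [-0.2, -1.1, -6.1]
width: 0.529
grip_force: 53.1
```

```bash
python3 - <<'E'
from h import *;from workcell import bot
s=bot.read_state();print(s["tool_pos"],s["tcp_rot"],s["width"])
p=lane2w(-.025,0);go(s,(*p,.185,LYAW))
E
```

```text
[0.59217606 0.28166676 0.18634239] [-3.13153167 -0.16910452 -0.00829774] 0.5292205098063033
shift [-1.324e-01  4.516e-01 -4.000e-04] turn [-0.0113 -0.0093  0.5027] rows>= 4.7
```

Request:
step_arm([
  {"x": -0.02,"y": 0.06,"z": 0.0,"ax": 0.0,"ay": 0.0,"az": 0.08,"grip": 1.0},
  {"x": -0.04,"y": 0.14,"z": 0.0,"ax": 0.0,"ay": 0.0,"az": 0.18,"grip": 1.0},
  {"x": -0.07,"y": 0.22,"z": 0.0,"ax": 0.0,"ay": 0.0,"az": 0.28,"grip": 1.0},
  {"x": -0.09,"y": 0.3,"z": 0.0,"ax": 0.0,"ay": 0.0,"az": 0.38,"grip": 1.0},
  {"x": -0.11,"y": 0.38,"z": 0.0,"ax": 0.0,"ay": 0.0,"az": 0.46,"grip": 1.0},
  {"x": -0.125,"y": 0.43,"z": 0.0,"ax": 0.0,"ay": 0.0,"az": 0.503,"grip": 1.0},
  {"x": -0.132,"y": 0.452,"z": 0.0,"ax": 0.0,"ay": 0.0,"az": 0.503,"grip": 1.0},
  {"x": -0.132,"y": 0.452,"z": 0.0,"ax": 0.0,"ay": 0.0,"az": 0.503,"grip": 1.0},
  {"x": -0.132,"y": 0.452,"z": 0.0,"ax": 0.0,"ay": 0.0,"az": 0.503,"grip": 1.0},
  {"x": -0.132,"y": 0.452,"z": 0.0,"ax": 0.0,"ay": 0.0,"az": 0.503,"grip": 1.0},
])

```text
time: 13.65
tool_pos: [0.5493, 0.0504, 0.1817]
tcp_rot: [-3.128, 0.242, 0.002]
wrist_force: [-0.2, 0.3, -5.8]
width: 0.535
grip_force: 53.7
```

```bash
python3 - <<'E'
from h import *;from workcell import bot
s=bot.read_state();print(s["tool_pos"],s["tcp_rot"],s["width"])
p=lane2w(-.025,0);go(s,(*p,.059,LYAW),(*p,.057,LYAW))
c=look("w5");auto(c,T=75)
for z in (.2255,):
  for ce,st in blobs(c["img"].max(2)<100,60,2000): print(ce.round(1),st[4],w2lane(plane(c,ce,z)[0]).round(4))
E
```

```text
[0.54929167 0.05039284 0.18168425] [-3.12825215e+00  2.41707602e-01  1.84785015e-03] 0.5347893055625965
shift [0.0032 0.0012 0.2454] turn [-0.0075  0.0028  0.0021] rows>= 2.5
shift [0.0033 0.0012 0.2494] turn [-0.0075  0.0028  0.0021] rows>= 2.5
yellow [251.9   3. ] lane [0.1052 0.0012]
[20.9  2.1] 80 [0.0753 0.0696]
[174.3   9.7] 197 [0.0703 0.0223]
[43.6 36.1] 339 [0.0648 0.0631]
[ 3.9 53.5] 168 [0.0607 0.0775]
[ 71.8 205.4] 248 [0.0108 0.0617]
[109.1 224.2] 240 [0.004  0.0493]
[251.2 257.8] 1009 [-0.0084  0.0004]
```

View pics/w5.png

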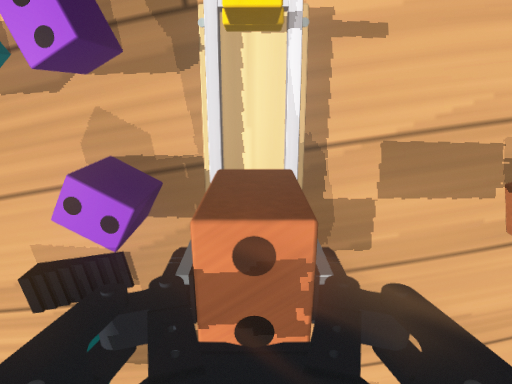

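Red hangs straight over the lane, centred (front mark at (254,256), lane x −0.008, y 0). I lower it gently.

Request:
step_arm([
  {"x": 0.002,"y": 0.001,"z": 0.05,"ax": 0.0,"ay": 0.0,"az": 0.0,"grip": 1.0},
  {"x": 0.002,"y": 0.001,"z": 0.11,"ax": 0.0,"ay": 0.0,"az": 0.0,"grip": 1.0},
  {"x": 0.002,"y": 0.001,"z": 0.17,"ax": 0.0,"ay": 0.0,"az": 0.0,"grip": 1.0},
  {"x": 0.002,"y": 0.001,"z": 0.21,"ax": 0.0,"ay": 0.0,"az": 0.0,"grip": 1.0},
  {"x": 0.002,"y": 0.001,"z": 0.228,"ax": 0.0,"ay": 0.0,"az": 0.0,"grip": 1.0},
  {"x": 0.002,"y": 0.001,"z": 0.234,"ax": 0.0,"ay": 0.0,"az": 0.0,"grip": 1.0},
  {"x": 0.002,"y": 0.001,"z": 0.238,"ax": 0.0,"ay": 0.0,"az": 0.0,"grip": 1.0},
  {"x": 0.002,"y": 0.001,"z": 0.241,"ax": 0.0,"ay": 0.0,"az": 0.0,"grip": 1.0},
  {"x": 0.002,"y": 0.001,"z": 0.243,"ax": 0.0,"ay": 0.0,"az": 0.0,"grip": 1.0},
  {"x": 0.002,"y": 0.001,"z": 0.245,"ax": 0.0,"ay": 0.0,"az": 0.0,"grip": 1.0},
  {"x": 0.002,"y": 0.001,"z": 0.245,"ax": 0.0,"ay": 0.0,"az": 0.0,"grip": 1.0},
])

```text
time: 14.8
tool_pos: [0.5505, 0.0489, 0.0602]
tcp_rot: [-3.128, 0.244, -0.001]
wrist_force: [0.4, -0.6, -5.0]
width: 0.535
grip_force: 53.8
```

Not down yet (force still −5 N). I continue slowly.

Request:
step_arm([
  {"x": 0.0,"y": 0.0,"z": 0.0015,"ax": 0.0,"ay": 0.0,"az": 0.0,"grip": 1.0},
  {"x": 0.0,"y": 0.0,"z": 0.003,"ax": 0.0,"ay": 0.0,"az": 0.0,"grip": 1.0},
  {"x": 0.0,"y": 0.0,"z": 0.0045,"ax": 0.0,"ay": 0.0,"az": 0.0,"grip": 1.0},
  {"x": 0.0,"y": 0.0,"z": 0.006,"ax": 0.0,"ay": 0.0,"az": 0.0,"grip": 1.0},
  {"x": 0.0,"y": 0.0,"z": 0.006,"ax": 0.0,"ay": 0.0,"az": 0.0,"grip": 1.0},
  {"x": 0.0,"y": 0.0,"z": 0.006,"ax": 0.0,"ay": 0.0,"az": 0.0,"grip": 1.0},
])

```text
time: 15.4
tool_pos: [0.5504, 0.0489, 0.058]
tcp_rot: [-3.129, 0.244, 0.0]
wrist_force: [-5.1, -0.4, 5.9]
width: 0.532
grip_force: 54.9
```

Contact: the force now reads +6 N. I release and rise.

Request:
step_arm([
  {"x": 0.0,"y": 0.0,"z": 0.0,"ax": 0.0,"ay": 0.0,"az": 0.0,"grip": -1.0},
  {"x": 0.0,"y": 0.0,"z": 0.0,"ax": 0.0,"ay": 0.0,"az": 0.0,"grip": -1.0},
  {"x": 0.0,"y": 0.0,"z": 0.0,"ax": 0.0,"ay": 0.0,"az": 0.0,"grip": -1.0},
  {"x": 0.0,"y": 0.0,"z": 0.0,"ax": 0.0,"ay": 0.0,"az": 0.0,"grip": -1.0},
  {"x": 0.0,"y": 0.0,"z": 0.0,"ax": 0.0,"ay": 0.0,"az": 0.0,"grip": -1.0},
  {"x": 0.0,"y": 0.0,"z": 0.0,"ax": 0.0,"ay": 0.0,"az": 0.0,"grip": -1.0},
  {"x": 0.0,"y": 0.0,"z": -0.1,"ax": 0.0,"ay": 0.0,"az": 0.0,"grip": -1.0},
  {"x": 0.0,"y": 0.0,"z": -0.2,"ax": 0.0,"ay": 0.0,"az": 0.0,"grip": -1.0},
  {"x": 0.0,"y": 0.0,"z": -0.3,"ax": 0.0,"ay": 0.0,"az": 0.0,"grip": -1.0},
  {"x": 0.0,"y": 0.0,"z": -0.39,"ax": 0.0,"ay": 0.0,"az": 0.0,"grip": -1.0},
  {"x": 0.0,"y": 0.0,"z": -0.39,"ax": 0.0,"ay": 0.0,"az": 0.0,"grip": -1.0},
  {"x": 0.0,"y": 0.0,"z": -0.39,"ax": 0.0,"ay": 0.0,"az": 0.0,"grip": -1.0},
])

```text
time: 16.6
tool_pos: [0.5514, 0.0483, 0.2539]
tcp_rot: [-3.128, 0.244, -0.006]
wrist_force: [-0.7, -0.7, 0.2]
width: 1.003
grip_force: 0.0
```

```bash
python3 - <<'E'
from h import *;from workcell import bot,imaging
s=bot.read_state();print(s["tool_pos"],s["time"])
c=look("w6");auto(c,T=75);auto(c,T=110)
# right red, estimates (.4628,-.2504) yaw 7.6: view pose 0.09 short of it
go(s,(.40,-.25,.26,7.6))
E
```

```text
[0.55136496 0.04833804 0.25387227] 16.6
mark [254.3 158.5] 172 [0.5664 0.0456 0.097 ] lane [-0.0088 -0.002 ]
mark [255.1 191.4] 120 [0.5339 0.0499 0.097 ] lane [-0.0416 -0.0028]
yellow [249.5  25.2] lane [0.1092 0.0021]
mark [224.7  58.2] 86 [0.6598 0.0575 0.097 ] lane [0.0817 0.0242]
mark [251.   37.6] 319 [0.6732 0.0317 0.097 ] lane [0.0989 0.0008]
mark [239.4  44.9] 51 [0.6688 0.0427 0.097 ] lane [0.0929 0.011 ]
mark [255.3 139.2] 369 [0.5844 0.0418 0.097 ] lane [ 0.0096 -0.0029]
mark [254.2 158.6] 201 [0.5663 0.0456 0.097 ] lane [-0.0089 -0.002 ]
mark [254.3 192.7] 179 [0.5327 0.0509 0.097 ] lane [-0.0429 -0.002 ]
mark [253.8 221.2] 153 [0.5031 0.0561 0.097 ] lane [-0.073  -0.0014]
yellow [249.5  25.2] lane [0.1092 0.0021]
shift [-0.2066  0.6363 -0.0157] turn [-0.0072 -0.0079 -0.5504] rows>= 6.7
```

Request:
step_arm([
  {"x": -0.02,"y": 0.07,"z": -0.015,"ax": 0.0,"ay": 0.0,"az": -0.07,"grip": -1.0},
  {"x": -0.05,"y": 0.16,"z": -0.015,"ax": 0.0,"ay": 0.0,"az": -0.2,"grip": -1.0},
  {"x": -0.08,"y": 0.25,"z": -0.015,"ax": 0.0,"ay": 0.0,"az": -0.33,"grip": -1.0},
  {"x": -0.11,"y": 0.34,"z": -0.015,"ax": 0.0,"ay": 0.0,"az": -0.45,"grip": -1.0},
  {"x": -0.14,"y": 0.43,"z": -0.015,"ax": 0.0,"ay": 0.0,"az": -0.55,"grip": -1.0},
  {"x": -0.17,"y": 0.52,"z": -0.015,"ax": 0.0,"ay": 0.0,"az": -0.55,"grip": -0.4},
  {"x": -0.19,"y": 0.59,"z": -0.015,"ax": 0.0,"ay": 0.0,"az": -0.55,"grip": -0.4},
  {"x": -0.205,"y": 0.63,"z": -0.015,"ax": 0.0,"ay": 0.0,"az": -0.55,"grip": -0.4},
  {"x": -0.205,"y": 0.635,"z": -0.015,"ax": 0.0,"ay": 0.0,"az": -0.55,"grip": -0.4},
  {"x": -0.205,"y": 0.635,"z": -0.015,"ax": 0.0,"ay": 0.0,"az": -0.55,"grip": -0.4},
  {"x": -0.205,"y": 0.635,"z": -0.015,"ax": 0.0,"ay": 0.0,"az": -0.55,"grip": -0.4},
])

```text
time: 17.75
tool_pos: [0.3998, -0.2484, 0.257]
tcp_rot: [-3.129, -0.208, 0.002]
wrist_force: [0.6, -0.7, 0.0]
width: 0.697
grip_force: 0.0
```

```bash
python3 - <<'E'
from h import *;from workcell import bot,imaging
s=bot.read_state();print(s["tool_pos"],s["tcp_rot"])
c=look("w7")
for T in (75,110):
  for ce,st in blobs(c["img"].max(2)<T,60,600):
    q=plane(c,ce,.085)[0]
    if abs(q[0]-.463)<.05 and abs(q[1]+.25)<.04: print(T,ce.round(1),st[4],q.round(4))
go(s,(.4628,-.2505,.13,7.6),(.4628,-.2505,.045,7.6))
E
```

```text
[ 0.39976399 -0.2484457   0.25702852] [-3.12921455e+00 -2.08429267e-01  1.84490861e-03]
75 [265.1  87.5] 192 [ 0.4804 -0.2476  0.085 ]
75 [264.7 123.9] 176 [ 0.4464 -0.2521  0.085 ]
110 [265.   87.5] 208 [ 0.4803 -0.2475  0.085 ]
110 [264.5 124. ] 198 [ 0.4463 -0.2519  0.085 ]
shift [0.1246 0.0222 0.2538] turn [-0.0105  0.0016  0.0007] rows>= 2.8
shift [0.1248 0.0231 0.4238] turn [-0.0105  0.0016  0.0007] rows>= 4.4
```

Request:
step_arm([
  {"x": 0.06,"y": 0.01,"z": 0.05,"ax": 0.0,"ay": 0.0,"az": 0.0,"grip": -0.4},
  {"x": 0.11,"y": 0.021,"z": 0.12,"ax": 0.0,"ay": 0.0,"az": 0.0,"grip": -0.4},
  {"x": 0.126,"y": 0.021,"z": 0.2,"ax": 0.0,"ay": 0.0,"az": 0.0,"grip": -0.4},
  {"x": 0.126,"y": 0.021,"z": 0.235,"ax": 0.0,"ay": 0.0,"az": 0.0,"grip": -0.4},
  {"x": 0.126,"y": 0.021,"z": 0.25,"ax": 0.0,"ay": 0.0,"az": 0.0,"grip": -0.4},
  {"x": 0.126,"y": 0.021,"z": 0.26,"ax": 0.0,"ay": 0.0,"az": 0.0,"grip": -0.4},
  {"x": 0.126,"y": 0.021,"z": 0.31,"ax": 0.0,"ay": 0.0,"az": 0.0,"grip": -0.4},
  {"x": 0.126,"y": 0.021,"z": 0.37,"ax": 0.0,"ay": 0.0,"az": 0.0,"grip": -0.4},
  {"x": 0.126,"y": 0.021,"z": 0.41,"ax": 0.0,"ay": 0.0,"az": 0.0,"grip": -0.4},
  {"x": 0.126,"y": 0.021,"z": 0.422,"ax": 0.0,"ay": 0.0,"az": 0.0,"grip": -0.4},
  {"x": 0.126,"y": 0.021,"z": 0.422,"ax": 0.0,"ay": 0.0,"az": 0.0,"grip": -0.4},
])

```text
time: 18.9
tool_pos: [0.4639, -0.2508, 0.0477]
tcp_rot: [-3.131, -0.208, -0.001]
wrist_force: [0.5, -0.1, 0.2]
width: 0.702
grip_force: 0.0
```

Request:
step_arm([
  {"x": 0.0,"y": 0.0,"z": 0.0,"ax": 0.0,"ay": 0.0,"az": 0.0,"grip": 1.0},
  {"x": 0.0,"y": 0.0,"z": 0.0,"ax": 0.0,"ay": 0.0,"az": 0.0,"grip": 1.0},
  {"x": 0.0,"y": 0.0,"z": 0.0,"ax": 0.0,"ay": 0.0,"az": 0.0,"grip": 1.0},
  {"x": 0.0,"y": 0.0,"z": 0.0,"ax": 0.0,"ay": 0.0,"az": 0.0,"grip": 1.0},
  {"x": 0.0,"y": 0.0,"z": 0.0,"ax": 0.0,"ay": 0.0,"az": 0.0,"grip": 1.0},
  {"x": 0.0,"y": 0.0,"z": 0.0,"ax": 0.0,"ay": 0.0,"az": 0.0,"grip": 1.0},
], force=50)

```text
time: 19.5
tool_pos: [0.4651, -0.2515, 0.0491]
tcp_rot: [-3.133, -0.208, -0.005]
wrist_force: [-0.1, 1.9, 6.2]
width: 0.53
grip_force: 52.7
```

Request:
step_arm([
  {"x": 0.0,"y": 0.0,"z": -0.03,"ax": 0.0,"ay": 0.0,"az": 0.0,"grip": 1.0},
  {"x": 0.0,"y": 0.0,"z": -0.1,"ax": 0.0,"ay": 0.0,"az": 0.0,"grip": 1.0},
  {"x": 0.0,"y": 0.0,"z": -0.18,"ax": 0.0,"ay": 0.0,"az": 0.0,"grip": 1.0},
  {"x": 0.0,"y": 0.0,"z": -0.25,"ax": 0.0,"ay": 0.0,"az": 0.0,"grip": 1.0},
  {"x": 0.0,"y": 0.0,"z": -0.28,"ax": 0.0,"ay": 0.0,"az": 0.0,"grip": 1.0},
  {"x": 0.0,"y": 0.0,"z": -0.28,"ax": 0.0,"ay": 0.0,"az": 0.0,"grip": 1.0},
  {"x": 0.0,"y": 0.0,"z": -0.28,"ax": 0.0,"ay": 0.0,"az": 0.0,"grip": 1.0},
])

```text
time: 20.2
tool_pos: [0.4627, -0.2509, 0.1859]
tcp_rot: [-3.13, -0.208, 0.002]
wrist_force: [0.3, -0.2, -4.1]
width: 0.533
grip_force: 52.7
```

```bash
python3 - <<'E'
from h import *;from workcell import bot
s=bot.read_state();print(s["tool_pos"],s["tcp_rot"],s["width"])
p=lane2w(.043,0);go(s,(*p,.185,LYAW))
E
```

```text
[ 0.4627086  -0.25085635  0.18589102] [-3.13004155e+00 -2.07512172e-01  2.31775761e-03] 0.5326221083093778
shift [ 0.3843 -0.5347  0.0039] turn [-0.0087  0.0035  0.5495] rows>= 6.6
```

Request:
step_arm([
  {"x": 0.03,"y": -0.04,"z": 0.0,"ax": 0.0,"ay": 0.0,"az": 0.05,"grip": 1.0},
  {"x": 0.08,"y": -0.11,"z": 0.0,"ax": 0.0,"ay": 0.0,"az": 0.14,"grip": 1.0},
  {"x": 0.13,"y": -0.18,"z": 0.0,"ax": 0.0,"ay": 0.0,"az": 0.23,"grip": 1.0},
  {"x": 0.18,"y": -0.25,"z": 0.0,"ax": 0.0,"ay": 0.0,"az": 0.32,"grip": 1.0},
  {"x": 0.23,"y": -0.32,"z": 0.0,"ax": 0.0,"ay": 0.0,"az": 0.41,"grip": 1.0},
  {"x": 0.28,"y": -0.39,"z": 0.0,"ax": 0.0,"ay": 0.0,"az": 0.49,"grip": 1.0},
  {"x": 0.33,"y": -0.46,"z": 0.0,"ax": 0.0,"ay": 0.0,"az": 0.55,"grip": 1.0},
  {"x": 0.365,"y": -0.51,"z": 0.0,"ax": 0.0,"ay": 0.0,"az": 0.55,"grip": 1.0},
  {"x": 0.384,"y": -0.534,"z": 0.0,"ax": 0.0,"ay": 0.0,"az": 0.55,"grip": 1.0},
  {"x": 0.384,"y": -0.534,"z": 0.0,"ax": 0.0,"ay": 0.0,"az": 0.55,"grip": 1.0},
  {"x": 0.384,"y": -0.534,"z": 0.0,"ax": 0.0,"ay": 0.0,"az": 0.55,"grip": 1.0},
  {"x": 0.384,"y": -0.534,"z": 0.0,"ax": 0.0,"ay": 0.0,"az": 0.55,"grip": 1.0},
])

```text
time: 21.4
tool_pos: [0.6176, 0.0373, 0.1872]
tcp_rot: [-3.129, 0.246, 0.004]
wrist_force: [-0.9, -0.0, -3.6]
width: 0.533
grip_force: 52.8
```

```bash
python3 - <<'E'
from h import *;from workcell import bot
s=bot.read_state();print(s["tool_pos"],s["tcp_rot"],s["width"])
z=s["tool_pos"][2]
p=lane2w(.043,0);go(s,(*p,.061,LYAW))
c=look("w8")
for ce,st in blobs(c["img"].max(2)<100,300,2000): print(ce.round(1),st[4],w2lane(plane(c,ce,z-.0491+.085)[0]).round(4))
E
```

```text
[0.61760726 0.03730786 0.18716776] [-3.12930377  0.24557899  0.00396341] 0.5327148832093519
shift [ 0.0005 -0.0039  0.2523] turn [-0.0047  0.0052 -0.0025] rows>= 2.5
[  6.9 122.7] 549 [0.1084 0.0839]
[251.7 256.2] 910 [ 0.0576 -0.002 ]
[254.2 327.8] 966 [ 0.0243 -0.0029]
```

Request:
step_arm([
  {"x": 0.001,"y": -0.004,"z": 0.05,"ax": 0.0,"ay": 0.0,"az": 0.0,"grip": 1.0},
  {"x": 0.001,"y": -0.004,"z": 0.11,"ax": 0.0,"ay": 0.0,"az": 0.0,"grip": 1.0},
  {"x": 0.001,"y": -0.004,"z": 0.17,"ax": 0.0,"ay": 0.0,"az": 0.0,"grip": 1.0},
  {"x": 0.001,"y": -0.004,"z": 0.21,"ax": 0.0,"ay": 0.0,"az": 0.0,"grip": 1.0},
  {"x": 0.001,"y": -0.004,"z": 0.228,"ax": 0.0,"ay": 0.0,"az": 0.0,"grip": 1.0},
  {"x": 0.001,"y": -0.004,"z": 0.236,"ax": 0.0,"ay": 0.0,"az": 0.0,"grip": 1.0},
  {"x": 0.001,"y": -0.004,"z": 0.24,"ax": 0.0,"ay": 0.0,"az": 0.0,"grip": 1.0},
  {"x": 0.001,"y": -0.004,"z": 0.243,"ax": 0.0,"ay": 0.0,"az": 0.0,"grip": 1.0},
  {"x": 0.001,"y": -0.004,"z": 0.246,"ax": 0.0,"ay": 0.0,"az": 0.0,"grip": 1.0},
  {"x": 0.001,"y": -0.004,"z": 0.248,"ax": 0.0,"ay": 0.0,"az": 0.0,"grip": 1.0},
  {"x": 0.001,"y": -0.004,"z": 0.248,"ax": 0.0,"ay": 0.0,"az": 0.0,"grip": 1.0},
])

```text
time: 22.55
tool_pos: [0.6198, 0.0411, 0.0647]
tcp_rot: [-3.129, 0.244, -0.001]
wrist_force: [-0.7, -0.1, -3.5]
width: 0.533
grip_force: 52.8
```

Request:
step_arm([
  {"x": 0.0,"y": 0.0,"z": 0.002,"ax": 0.0,"ay": 0.0,"az": 0.0,"grip": 1.0},
  {"x": 0.0,"y": 0.0,"z": 0.004,"ax": 0.0,"ay": 0.0,"az": 0.0,"grip": 1.0},
  {"x": 0.0,"y": 0.0,"z": 0.0055,"ax": 0.0,"ay": 0.0,"az": 0.0,"grip": 1.0},
  {"x": 0.0,"y": 0.0,"z": 0.007,"ax": 0.0,"ay": 0.0,"az": 0.0,"grip": 1.0},
  {"x": 0.0,"y": 0.0,"z": 0.0085,"ax": 0.0,"ay": 0.0,"az": 0.0,"grip": 1.0},
  {"x": 0.0,"y": 0.0,"z": 0.0085,"ax": 0.0,"ay": 0.0,"az": 0.0,"grip": 1.0},
  {"x": 0.0,"y": 0.0,"z": 0.0085,"ax": 0.0,"ay": 0.0,"az": 0.0,"grip": 1.0},
])

```text
time: 23.25
tool_pos: [0.6196, 0.0411, 0.0613]
tcp_rot: [-3.129, 0.244, 0.0]
wrist_force: [-4.1, 0.8, 6.5]
width: 0.531
grip_force: 53.8
```

Request:
step_arm([
  {"x": 0.0,"y": 0.0,"z": 0.0,"ax": 0.0,"ay": 0.0,"az": 0.0,"grip": -1.0},
  {"x": 0.0,"y": 0.0,"z": 0.0,"ax": 0.0,"ay": 0.0,"az": 0.0,"grip": -1.0},
  {"x": 0.0,"y": 0.0,"z": 0.0,"ax": 0.0,"ay": 0.0,"az": 0.0,"grip": -1.0},
  {"x": 0.0,"y": 0.0,"z": 0.0,"ax": 0.0,"ay": 0.0,"az": 0.0,"grip": -1.0},
  {"x": 0.0,"y": 0.0,"z": 0.0,"ax": 0.0,"ay": 0.0,"az": 0.0,"grip": -1.0},
  {"x": 0.0,"y": 0.0,"z": 0.0,"ax": 0.0,"ay": 0.0,"az": 0.0,"grip": -1.0},
  {"x": 0.0,"y": 0.0,"z": -0.1,"ax": 0.0,"ay": 0.0,"az": 0.0,"grip": -1.0},
  {"x": 0.0,"y": 0.0,"z": -0.2,"ax": 0.0,"ay": 0.0,"az": 0.0,"grip": -1.0},
  {"x": 0.0,"y": 0.0,"z": -0.3,"ax": 0.0,"ay": 0.0,"az": 0.0,"grip": -1.0},
  {"x": 0.0,"y": 0.0,"z": -0.39,"ax": 0.0,"ay": 0.0,"az": 0.0,"grip": 1.0},
  {"x": 0.0,"y": 0.0,"z": -0.39,"ax": 0.0,"ay": 0.0,"az": 0.0,"grip": 1.0},
  {"x": 0.0,"y": 0.0,"z": -0.39,"ax": 0.0,"ay": 0.0,"az": 0.0,"grip": 1.0},
])

```text
time: 24.45
tool_pos: [0.6206, 0.0403, 0.2574]
tcp_rot: [-3.128, 0.244, -0.006]
wrist_force: [0.2, -0.1, -0.9]
width: 0.515
grip_force: 0.0
```

```bash
python3 - <<'E'
from h import *;from workcell import bot,imaging
s=bot.read_state();print(s["tool_pos"],s["time"],s["width"])
c=look("w9");auto(c,T=75);auto(c,T=110)
p=lane2w(.155,0);go(s,(*p,.255,LYAW),(*p,.062,LYAW))
E
```

```text
[0.62064093 0.04033686 0.25735808] 24.45 0.5153030889319846
yellow [253.  105.7] lane [0.1099 0.002 ]
mark [253.1 158.7] 189 [0.6351 0.0389 0.097 ] lane [0.0601 0.002 ]
mark [253.1 192.5] 170 [0.6013 0.0441 0.097 ] lane [0.0259 0.002 ]
mark [257.  225.1] 152 [0.5662 0.0457 0.097 ] lane [-0.009  -0.0019]
yellow [253.  105.7] lane [0.1099 0.002 ]
shift [0.2188 0.0024 0.0055] turn [-0.0081 -0.0072 -0.0003] rows>= 2.2
shift [0.2173 0.004  0.3915] turn [-0.0081 -0.0072 -0.0003] rows>= 4.5
```

View pics/w9.png

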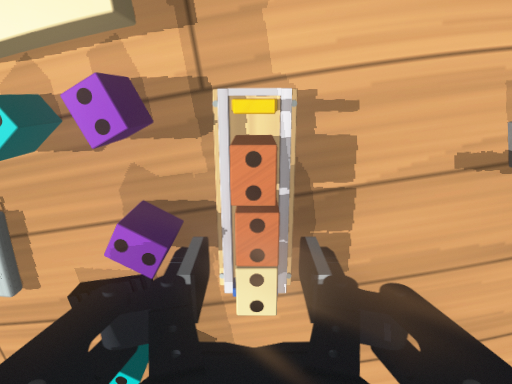

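The row stands in order: red marks at (253,159/192) and (257,225/255), cream at (256,280/306), backstop at (253,106). I now go behind the backstop with the fingers shut.

Request:
step_arm([
  {"x": 0.07,"y": 0.0,"z": 0.0,"ax": 0.0,"ay": 0.0,"az": 0.0,"grip": 1.0},
  {"x": 0.15,"y": 0.002,"z": 0.0,"ax": 0.0,"ay": 0.0,"az": 0.0,"grip": 1.0},
  {"x": 0.2,"y": 0.004,"z": 0.0,"ax": 0.0,"ay": 0.0,"az": 0.0,"grip": 1.0},
  {"x": 0.217,"y": 0.004,"z": 0.0,"ax": 0.0,"ay": 0.0,"az": 0.0,"grip": 1.0},
  {"x": 0.217,"y": 0.004,"z": 0.05,"ax": 0.0,"ay": 0.0,"az": 0.0,"grip": 1.0},
  {"x": 0.217,"y": 0.004,"z": 0.13,"ax": 0.0,"ay": 0.0,"az": 0.0,"grip": 1.0},
  {"x": 0.217,"y": 0.004,"z": 0.21,"ax": 0.0,"ay": 0.0,"az": 0.0,"grip": 1.0},
  {"x": 0.217,"y": 0.004,"z": 0.29,"ax": 0.0,"ay": 0.0,"az": 0.0,"grip": 1.0},
  {"x": 0.217,"y": 0.004,"z": 0.35,"ax": 0.0,"ay": 0.0,"az": 0.0,"grip": 1.0},
  {"x": 0.217,"y": 0.004,"z": 0.385,"ax": 0.0,"ay": 0.0,"az": 0.0,"grip": 1.0},
  {"x": 0.217,"y": 0.004,"z": 0.39,"ax": 0.0,"ay": 0.0,"az": 0.0,"grip": 1.0},
  {"x": 0.217,"y": 0.004,"z": 0.39,"ax": 0.0,"ay": 0.0,"az": 0.0,"grip": 1.0},
])

```text
time: 25.7
tool_pos: [0.7261, 0.0223, 0.0598]
tcp_rot: [-3.129, 0.244, 0.002]
wrist_force: [0.2, -0.7, -0.7]
width: -0.0
grip_force: 0.0
```

```bash
python3 - <<'E'
from h import *;from workcell import bot
s=bot.read_state();print(s["tool_pos"],s["width"],w2lane(s["tool_pos"]),s["wrist_force"])
p=lane2w(.110);q=lane2w(.095);z=s["tool_pos"][2];go(s,(*p,z,LYAW),(*q,z,LYAW))
E
```

```text
[0.72606574 0.02234588 0.05977428] -0.0003601602393674424 [ 0.15254219 -0.00025736] [ 0.232469   -0.69350351 -0.67215349]
shift [-0.0851 -0.0005  0.0001] turn [-0.0065  0.0028 -0.0002] rows>= 0.9
shift [-0.1151 -0.0005  0.0002] turn [-0.0065  0.0028 -0.0002] rows>= 1.2
```

Request:
step_arm([
  {"x": -0.02,"y": 0.0,"z": 0.0,"ax": 0.0,"ay": 0.0,"az": 0.0,"grip": 1.0},
  {"x": -0.035,"y": 0.0,"z": 0.0,"ax": 0.0,"ay": 0.0,"az": 0.0,"grip": 1.0},
  {"x": -0.045,"y": 0.0,"z": 0.0,"ax": 0.0,"ay": 0.0,"az": 0.0,"grip": 1.0},
  {"x": -0.055,"y": 0.0,"z": 0.0,"ax": 0.0,"ay": 0.0,"az": 0.0,"grip": 1.0},
  {"x": -0.065,"y": 0.0,"z": 0.0,"ax": 0.0,"ay": 0.0,"az": 0.0,"grip": 1.0},
  {"x": -0.075,"y": 0.0,"z": 0.0,"ax": 0.0,"ay": 0.0,"az": 0.0,"grip": 1.0},
  {"x": -0.085,"y": 0.0,"z": 0.0,"ax": 0.0,"ay": 0.0,"az": 0.0,"grip": 1.0},
  {"x": -0.085,"y": 0.0,"z": 0.0,"ax": 0.0,"ay": 0.0,"az": 0.0,"grip": 1.0},
])

```text
time: 26.5
tool_pos: [0.6838, 0.0289, 0.0602]
tcp_rot: [-3.129, 0.244, 0.001]
wrist_force: [2.4, -0.9, 0.7]
width: -0.001
grip_force: 0.9
```

Request:
step_arm([
  {"x": -0.006,"y": 0.0,"z": 0.0,"ax": 0.0,"ay": 0.0,"az": 0.0,"grip": 1.0},
  {"x": -0.012,"y": 0.0,"z": 0.0,"ax": 0.0,"ay": 0.0,"az": 0.0,"grip": 1.0},
  {"x": -0.018,"y": 0.0,"z": 0.0,"ax": 0.0,"ay": 0.0,"az": 0.0,"grip": 1.0},
  {"x": -0.024,"y": 0.0,"z": 0.0,"ax": 0.0,"ay": 0.0,"az": 0.0,"grip": 1.0},
  {"x": -0.024,"y": 0.0,"z": 0.0,"ax": 0.0,"ay": 0.0,"az": 0.0,"grip": 1.0},
  {"x": -0.024,"y": 0.0,"z": 0.0,"ax": 0.0,"ay": 0.0,"az": 0.0,"grip": 1.0},
])

```text
time: 27.1
tool_pos: [0.6725, 0.0306, 0.06]
tcp_rot: [-3.129, 0.244, 0.0]
wrist_force: [2.4, -0.7, 1.5]
width: 0.001
grip_force: 1.7
```

```bash
python3 - <<'E'
from h import *;from workcell import bot
s=bot.read_state();print(s["tool_pos"],w2lane(s["tool_pos"]),s["wrist_force"])
c=look("w10");auto(c,T=75)
c=look("w10");auto(c,T=110)
E
```

```text
[0.67254921 0.03061475 0.06003017] [ 0.09839072 -0.00036761] [ 2.39311832 -0.73247618  1.52551763]
yellow [210.6 263.7] lane [0.1102 0.0153]
yellow [253.7 334.4] lane [ 0.0771 -0.0009]
yellow [210.7 263.7] lane [0.1101 0.0153]
yellow [253.7 334.4] lane [ 0.0771 -0.0009]
```

Request:
step_arm([
  {"x": -0.004,"y": 0.0,"z": 0.0,"ax": 0.0,"ay": 0.0,"az": 0.0,"grip": 1.0},
  {"x": -0.008,"y": 0.0,"z": 0.0,"ax": 0.0,"ay": 0.0,"az": 0.0,"grip": 1.0},
  {"x": -0.012,"y": 0.0,"z": 0.0,"ax": 0.0,"ay": 0.0,"az": 0.0,"grip": 1.0},
  {"x": -0.012,"y": 0.0,"z": 0.0,"ax": 0.0,"ay": 0.0,"az": 0.0,"grip": 1.0},
])

```text
time: 27.6
tool_pos: [0.6673, 0.0314, 0.0601]
tcp_rot: [-3.129, 0.244, -0.002]
wrist_force: [5.6, -1.9, 0.6]
width: 0.001
grip_force: 2.9
```

Request:
step_arm([
  {"x": -0.003,"y": 0.0,"z": 0.0,"ax": 0.0,"ay": 0.0,"az": 0.0,"grip": 1.0},
  {"x": -0.006,"y": 0.0,"z": 0.0,"ax": 0.0,"ay": 0.0,"az": 0.0,"grip": 1.0},
  {"x": -0.006,"y": 0.0,"z": 0.0,"ax": 0.0,"ay": 0.0,"az": 0.0,"grip": 1.0},
])

```text
time: 27.9
tool_pos: [0.6663, 0.0316, 0.0602]
tcp_rot: [-3.129, 0.244, -0.009]
wrist_force: [9.6, -3.7, -3.9]
width: -0.004
grip_force: 5.7
```

Request:
step_arm([
  {"x": -0.003,"y": 0.0,"z": 0.0,"ax": 0.0,"ay": 0.0,"az": 0.0,"grip": 1.0},
  {"x": -0.003,"y": 0.0,"z": 0.0,"ax": 0.0,"ay": 0.0,"az": 0.0,"grip": 1.0},
  {"x": -0.003,"y": 0.0,"z": 0.0,"ax": 0.0,"ay": 0.0,"az": 0.0,"grip": 1.0},
])

```text
time: 28.2
tool_pos: [0.6664, 0.0316, 0.0602]
tcp_rot: [-3.129, 0.244, -0.014]
wrist_force: [15.8, -2.9, -7.3]
width: -0.001
grip_force: 7.8
```

Request:
step_arm([
  {"x": -0.003,"y": 0.0,"z": 0.0,"ax": 0.0,"ay": 0.0,"az": 0.0,"grip": 1.0},
  {"x": -0.006,"y": 0.0,"z": 0.0,"ax": 0.0,"ay": 0.0,"az": 0.0,"grip": 1.0},
  {"x": -0.006,"y": 0.0,"z": 0.0,"ax": 0.0,"ay": 0.0,"az": 0.0,"grip": 1.0},
  {"x": -0.006,"y": 0.0,"z": 0.0,"ax": 0.0,"ay": 0.0,"az": 0.0,"grip": 1.0},
])

```text
time: 28.6
tool_pos: [0.6665, 0.0316, 0.0604]
tcp_rot: [-3.129, 0.244, -0.024]
wrist_force: [23.4, -3.8, -13.3]
width: 0.002
grip_force: 12.1
```

The push has stalled at 23 N, so the row is tight. I back off, rise and check.

Request:
step_arm([
  {"x": 0.02,"y": 0.0,"z": 0.0,"ax": 0.0,"ay": 0.0,"az": 0.0,"grip": 1.0},
  {"x": 0.06,"y": 0.0,"z": 0.0,"ax": 0.0,"ay": 0.0,"az": 0.0,"grip": 1.0},
  {"x": 0.08,"y": 0.0,"z": -0.03,"ax": 0.0,"ay": 0.0,"az": 0.0,"grip": 1.0},
  {"x": 0.08,"y": 0.0,"z": -0.1,"ax": 0.0,"ay": 0.0,"az": 0.0,"grip": 1.0},
  {"x": 0.08,"y": 0.0,"z": -0.19,"ax": 0.0,"ay": 0.0,"az": 0.0,"grip": 1.0},
  {"x": 0.03,"y": 0.0,"z": -0.28,"ax": 0.0,"ay": 0.0,"az": 0.0,"grip": 1.0},
  {"x": -0.06,"y": 0.0,"z": -0.36,"ax": 0.0,"ay": 0.0,"az": 0.0,"grip": 1.0},
  {"x": -0.15,"y": 0.0,"z": -0.39,"ax": 0.0,"ay": 0.0,"az": 0.0,"grip": 1.0},
  {"x": -0.24,"y": 0.0,"z": -0.39,"ax": 0.0,"ay": 0.0,"az": 0.0,"grip": 1.0},
  {"x": -0.3,"y": 0.0,"z": -0.39,"ax": 0.0,"ay": 0.0,"az": 0.0,"grip": 1.0},
  {"x": -0.3,"y": 0.0,"z": -0.39,"ax": 0.0,"ay": 0.0,"az": 0.0,"grip": 1.0},
  {"x": -0.3,"y": 0.0,"z": -0.39,"ax": 0.0,"ay": 0.0,"az": 0.0,"grip": 1.0},
])

```text
time: 29.8
tool_pos: [0.5094, 0.0556, 0.2544]
tcp_rot: [-3.129, 0.243, 0.004]
wrist_force: [0.4, -0.1, -0.3]
width: 0.004
grip_force: 0.0
```

```bash
python3 - <<'E'
from h import *;from workcell import bot
s=bot.read_state();print(s["tool_pos"],s["time"],s["wrist_force"])
c=look("w11");auto(c,T=75);auto(c,T=110)
E
```

```text
[0.50935676 0.05555799 0.25440789] 29.8 [ 0.43033951 -0.06311583 -0.29228662]
yellow [250.7  17.3] lane [0.072  0.0016]
mark [250.4  42.3] 248 [0.6264 0.0402 0.097 ] lane [0.0513 0.0019]
mark [250.7  82.3] 226 [0.5927 0.0452 0.097 ] lane [0.0173 0.0017]
mark [254.8 114.1] 219 [0.5643 0.046  0.097 ] lane [-0.011 -0.002]
mark [254.9 150.5] 195 [0.5308 0.0511 0.097 ] lane [-0.0448 -0.0021]
mark [254.1 179.1] 174 [0.5031 0.0561 0.097 ] lane [-0.0729 -0.0014]
mark [254.3 212. ] 147 [0.4695 0.0613 0.097 ] lane [-0.107  -0.0015]
yellow [250.7  17.3] lane [0.072  0.0016]
```

View pics/w11.png

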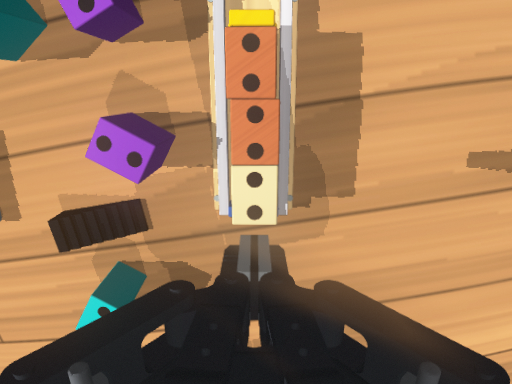

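The row is tight: centres at −0.090, −0.028 and 0.034, with the backstop plate at (251,17) touching. The arm is clear, so I hand the job in.

```bash
python3 -c "
from workcell import bot
print(bot.finish_job())"
```

```text
the job is handed in; nothing more can be done
None
```

The job is handed in, with no verdict shown: the cream specimen stands at the front stop, both reds stand tight behind it, the backstop is pushed up against the row and released, and the arm is clear of everything.

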